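# Turn over the tacky key cover with the spatula

### The arm

A 6-joint arm with a two-finger parallel gripper is mounted at the origin on the work surface. World frame = base frame: x ahead of the robot, y to its left, z up, the work surface at z = 0. Lengths are in mm, angles in rad, forces in N, time in s.
With the tool pointing down it reaches from about 275 to 750 mm from the base axis. Payload 10.2 kg.
Tool frame: the origin (TCP) lies between the finger pads; the fingertips stand 17 mm ahead of it and the grasp point (between the pads) lies 2 mm behind it (tips_ahead is the distance from the TCP to the fingertips, in mm); z points along the fingers, y is the line along which they close (so a half turn about z gives the same grasp; the last joint's range is limited). The gripper opens to 85 mm and grips with 20 to 120 N. Pads are 22 mm wide; open, the fingers measure 114 mm over their backs; the gripper's body (76 mm by 85 mm) begins 54 mm behind the grasp point. The pads swing forward as they close: fully open they stand 13 mm farther back than shut.
Start: joints at [-1.498, 0.313, 1.498, -0, 1.331, -0.223], TCP at [153.027, -502.209, 213.294] pointing down, gripper open.
Joint ranges: [-2.94, 2.94], [-0.97, 2.17], [0.19, 2.56], [-1.23, 4.37], [0.02, 3.11], [-2.88, 2.88]. Speed limits (rad/s): [2.39, 2.39, 3.01, 3.14, 3.14, 3.14].

### API

Orientations are given as a unit quaternion [w, x, y, z].
In Python, from rig import sense, capture, finish_job, boxes_of, tips_ahead gives the robot as it stands.
- The arm moves only by the tool drive_tool, never from a script. Its argument "commands" is text: rows parted by semicolons, each of 7 numbers parted by spaces: the shift along the world's x, y, z in units of 0.1 m (1.0 is 0.1 m), then the turn, a rotation vector about the world's x, y, z in units of pi/4 rad (1.0 is pi/4 rad), then the opening in per cent of the stroke, from 0 (shut) to 100 (fully open). A call has 1 to 20 rows; each row shifts and turns the commanded pose from where the row before left it; what a row does not reach is not made up. A row lasts 1/12 s, in which the tool goes at most 41.7 mm and 7.16 degrees, less where a joint would pass 70% of its speed; a pose out of reach is approached as far as the arm can. A call with a number of a shift or a turn outside -1 to 1 is refused whole. A call with a gripper value outside its range is refused whole. The fingers move at their own pace and stop on an object; "force" is the grip in N (left out, the last holds). Time passes only in rows, so rows that do not move let the fingers close. It gives the time, the measured TCP pose, the force, the opening and the grip force at its end, in the units of the state.
- sense(): the state, without advancing time (a new reading comes with each control period).
- capture(name): name is "side" or "top"; returns a dict with "pixels" (400x640x3 uint8, blue, green, red), "fov_y" (degrees; the focal length in pixels is half the picture's height over the tangent of half this angle, whatever the lens; pixels are square), "cx", "cy" (the principal point, pixels), "position" and "attitude" of the camera in the world. Camera axes: x right, y down, z forward; pixel columns grow to the right and rows downward; lengths in mm; the calibration is good to about 2 mm. A picture is of the moment at which its call begins. There is no depth.
- finish_job(): hands the job in; it is judged then, once.
Trained networks look in a picture, given as the dict that the camera call returned (one of the last four; its "shot" number tells which), for a name from the list of things; names that differ only in an ending like _2 or _b are one class to them, and where a whole thing is asked for, a point or a joint stands for the part that bears it (a point fixed in the world has none). Each returns a list of dicts, best first, with "confidence" (0 to 1); they miss things now and then, are a little off and sometimes report something else, mostly with a low value. They report only what shows in the picture. A call takes as long as a camera call. They do not tell look-alikes from the thing itself.
- boxes_of(picture, name): "position" ([column, row] in pixels, amid what is visible of it).
The state is a dict: "time_s": time; "joints": joint angles; "dq": joint speeds; "tau": joint torques, N m; "eef_pos": TCP position; "ee_rot": TCP orientation; "force": force on the tool from outside, world axes, zero at the start; "wrist_torque": the same for the moment, N m; "grip_width": opening from 0.0 (shut) to 1.0 (fully open); "grip_force": force on a finger pad.
Only numpy, scipy, OpenCV 4.12 (cv2) and the standard library are available. Lean on these libraries where they do the work, as an engineer would, in place of code of your own. Each camera call takes 0.05 s, during which the arm holds its last target. There are 200 camera calls.

### The job

The orange key cover on the lower step of the mint green drying stand has a tacky coating, so do not touch it with the gripper: pick up the spatula, work its blade under the cover's free edge, and with a turn of the wrist tip the cover over the step edge so that it ends lying flat, upside down (grey socket up), on the stand's upper step. Then stand the spatula back on the cork mat, blade flat and upright as you found it, let go, and leave everything else where it is.

Things in the scene. Friction and masses are not known exactly. Their poses are not given: they have to be found in the camera images.
- stand: Fixed mint green metal drying stand, 100 mm wide along its y. Origin: at table level below the step edge, mid-width. x points roughly away from the robot. Lower step: x 0 to +125 mm, top 25 mm above the table. Upper step: x -100 to 0 mm, top 37 mm above the table, so an upright 12 mm wall stands at x = 0.
- step_edge (a point): Middle of the stand's step edge, at the height of the upper step (37 mm above the table), straight above the stand's origin. The edge runs along the stand's y; a cover lifted at its free (far) edge pivots on its near edge against the wall below and topples onto the upper step once past upright.
- cover: Hard silicone key cover: orange square cap 64 x 64 x 6 mm, grey square socket 36 x 36 x 5 mm centred beneath, 11 mm high in all, about 45 g (30 percent unknown). Origin: centre of the socket's underside, on which it starts on the lower step, sides roughly along the stand's, 2 to 12 mm off the step wall. z points out of the orange face.
- cap (a point): Centre of the cover's orange face, 11 mm from its origin along z. All round, the cap overhangs the socket by 14 mm, leaving a 5 mm high gap above the lower step for the blade. Pushed at the socket, the cover slides easily (under 1 N) until it meets the step wall.
- spatula: Cranked spatula, about 120 g, standing level on blade and heel. Origin at the level of the blade's underside; x runs from handle to blade, z up. Steel blade: x +30 to +110 mm, y -19 to +19 mm, z 0 to 2 mm. A thin neck rises from the blade (x +36) to the handle (x +16, z 42 mm). Heel: thin post at x -85 mm down to a foot 34 mm wide in y at z = 0.
- grip (a point): Where to grip the spatula: centre of its straight dark wooden handle at x -35 mm, 45 mm above the blade's underside. The handle runs along x from -90 to +20 mm, is 16 mm wide in y and 18 mm tall.
- blade (a point): Centre of the spatula's blade, at x +70 mm, 1 mm above its underside. Either long side of the blade can go under the cover.
- mat: Fixed cork mat 240 mm (x) by 260 mm (y), 3 mm thick, on which the spatula stands. Origin: centre of its underside.
- bike_key: Bystander: bike key with a black round head, 67 mm long, 5 mm high, lying flat on the mat's far side. Origin: under the middle.
- hair_clip: Bystander: black plastic hair clip, 70 mm long, 20 mm wide, 11 mm high. Origin: centre of the underside.
- bird: Bystander: blue ceramic bird ornament, 74 mm high, 60 mm across. Origin: centre of the underside.
- varnish_jar: Bystander: small jar, 52 mm across, 70 mm high. Origin: centre of the underside.
- mug: Bystander: white mug, 76 mm across, 85 mm high. Origin: centre of the underside.
Things that resemble listed ones, but are neither listed nor needed, are in the scene too. Several things look just like the spatula: the one meant starts farthest from the robot's base. There is more than one size of the cover; the job needs the smaller.

How it is judged (in metres and radians):
On the way, in this order (a step that is already met when the one before it is completed fails the run):
1. the cover is tipped up more than 40 degrees on the spatula, the spatula itself being turned more than 20 degrees (angle between cover's own z axis and vertical between 0.7 and 2.2 rad and angle between spatula's own z axis and vertical above 0.35 rad and contact force between spatula and cover above 0.02 N), for 0.05 s.
2. the cover lies flat and upside down on the upper step (angle between cover's own z axis and vertical above 3 rad and x of cover in the frame of stand below -0.003 m and z of cover in the frame of stand between 0.044 and 0.052 m and linear speed of cover below 0.03 m/s), for 0.2 s.
At the end, for the whole second after the job is handed in: The cover lies still, flat (within 8 degrees) and upside down on the stand's upper step, its middle over that step (at least 3 mm past the step edge, within 45 mm of mid-width). The spatula stands still on its blade and heel on the cork mat, within 6 degrees of upright, its origin over the mat (angle between cover's own z axis and vertical above 3 rad and x of cover in the frame of stand between -0.1 and -0.003 m and y of cover in the frame of stand between -0.045 and 0.045 m and z of cover in the frame of stand between 0.044 and 0.052 m and linear speed of each of cover, spatula below 0.02 m/s and angle between spatula's own z axis and vertical below 0.1 rad and x of spatula in the frame of mat between -0.1 and 0.1 m and y of spatula in the frame of mat between -0.11 and 0.11 m and z of spatula in the frame of mat between -0.001 and 0.008 m); the robot touches nothing.
It fails at once if the gripper or arm touches the cover (contact force between any of the fingers, the arm and cover above 0.3 N).
It fails at once if a bystander is moved more than 20 mm (distance of any of bike_key, hair_clip, bird, varnish_jar, mug from where it was at the start of the episode above 0.02 m).
It also fails if it takes over 56 s, if anything falls off the work surface, if the arm or the gripper's body presses on something with over 40 N, if the wrist force passes 120 N, or if a joint passes its speed limit or range.

## Working session

There is one attempt and no reset: what is moved stays moved. The work goes in short steps, Python scripts to look and compute and a tool call to move; the robot and the scene stay as the last step left them, time stands still between calls to the robot, and variables do not carry over. Pictures are saved under pics/ and viewed, at most 10 in all, crops included, and the job is handed in when it is done.

Besides the shell and the picture viewer there is one more tool, called in YAML: its name, and indented under it one key for each argument. drive_tool: Moves the arm, as the interface text tells. Shifts and turns lie within -1 to 1; 1 stands for 0.1 m of shift or pi/4 rad of turn. Its arguments: {"type":"object","properties":{"commands":{"type":"string"},"force":{"type":"number"}},"required":["commands"]}

```bash
ls; mkdir -p pics
python3 - <<'E'
from rig import *
import cv2
print(sense())
for n in ("side","top"):
    p=capture(n); cv2.imwrite(f"pics/{n}0.png",p["pixels"])
    print({k:v for k,v in p.items() if k!="pixels"})
    for k in ("spatula","grip","blade","cover","cap","stand","mat","bike_key","hair_clip","bird","varnish_jar","mug"):
        print(k,[(d["position"],round(d["confidence"],2)) for d in boxes_of(p,k)])
E
```

```text
pics
{'time_s': 0.0, 'joints': array([-1.49844038e+00,  3.13464033e-01,  1.49847539e+00, -9.48346793e-06,
        1.33099123e+00, -2.23404010e-01]), 'dq': array([ 0.00093436, -0.00038458, -0.00015997, -0.00137994, -0.00036286,
        0.00023298]), 'tau': array([ 8.83125012e-04, -4.12272120e+01, -2.59736180e+01, -1.67878688e-04,
        4.23670150e-03, -6.83025263e-06]), 'eef_pos': array([ 152.98228304, -501.91028388,  212.71349146]), 'ee_rot': array([-6.67441402e-04,  9.89085280e-01,  1.47342667e-01,  4.58854674e-05]), 'force': array([-0.38345317, -1.12794035, -1.20947376]), 'wrist_torque': array([ 0.00548405, -0.04433081,  0.00974049]), 'grip_force': 0.0, 'grip_width': 1.0003090076904115}
{'fov_y': 56.953949447985885, 'cx': 331.5578277679148, 'cy': 199.09454773088504, 'position': array([ 382.86296009, -619.25807138,  558.60657722]), 'attitude': array([-0.44568995,  0.88985791, -0.08201712,  0.05278777]), 'shot': 1}
spatula [([226.1, 357.2], 0.85), ([365.8, 369.7], 0.84)]
grip [([370.2, 366.3], 0.62), ([341.0, 190.7], 0.58)]
blade [([370.2, 369.8], 0.81), ([220.3, 353.9], 0.65)]
cov
[... 570 characters left out ...]
317409,  0.71846059, -0.68820664,  0.06950929]), 'shot': 2}
spatula [([430.4, 208.5], 0.88), ([421.4, 268.1], 0.65), ([415.2, 161.4], 0.35)]
grip [([431.5, 209.7], 0.76), ([422.3, 195.7], 0.53)]
blade [([429.5, 209.2], 0.66), ([418.5, 269.7], 0.44), ([414.2, 159.8], 0.23)]
cover [([276.4, 181.7], 0.73), ([323.3, 242.7], 0.63)]
cap [([277.9, 182.7], 0.96), ([324.2, 239.8], 0.9), ([189.7, 152.8], 0.4), ([271.1, 202.3], 0.35)]
stand [([269.2, 203.3], 0.97)]
mat [([422.4, 197.3], 0.62), ([431.7, 207.4], 0.16)]
bike_key [([414.8, 162.2], 0.53)]
hair_clip [([344.6, 121.1], 0.44)]
bird [([187.4, 189.1], 0.83)]
varnish_jar [([189.2, 150.8], 0.91)]
mug [([190.5, 242.1], 0.83), ([434.2, 211.1], 0.29)]
```

Run:
```python
import cv2
a=cv2.imread("pics/side0.png")
b=cv2.imread("pics/top0.png")[90:330,150:550]
cv2.imwrite("pics/t1.png",cv2.resize(b,None,fx=2,fy=2,interpolation=cv2.INTER_CUBIC))
```

```text
(no output)
```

View pics/side0.png

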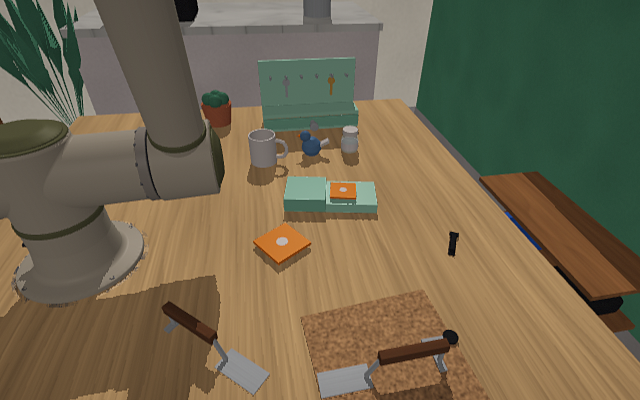

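View pics/t1.png

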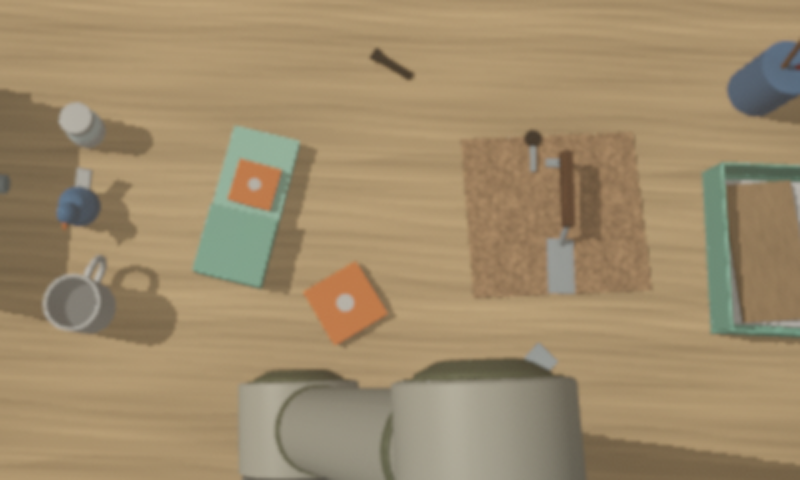

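The mat spatula lies with its blade toward the robot at full top pixels (430,236) and its handle at (433,185). The small cover is at (277,182) on the stand, and the larger look-alike is at (324,242). Next I'll measure from both views.

```bash
cat > h.py <<'E'
import numpy as np, cv2
from scipy.spatial.transform import Rotation as R
def ray(p,uv):
    f=200/np.tan(np.radians(p["fov_y"])/2)
    q=p["attitude"]; r=R.from_quat([q[1],q[2],q[3],q[0]])
    d=r.apply([(uv[0]-p["cx"])/f,(uv[1]-p["cy"])/f,1.])
    return np.array(p["position"]),d
def onz(p,uv,z):
    o,d=ray(p,uv); return o+d*(z-o[2])/d[2]
def proj(p,X):
    f=200/np.tan(np.radians(p["fov_y"])/2)
    q=p["attitude"]; r=R.from_quat([q[1],q[2],q[3],q[0]])
    c=r.inv().apply(np.asarray(X,float)-p["position"]); return np.array([p["cx"]+f*c[0]/c[2],p["cy"]+f*c[1]/c[2]])
def tri(pa,ua,pb,ub):
    a,d=ray(pa,ua); b,e=ray(pb,ub); d/=np.linalg.norm(d); e/=np.linalg.norm(e)
    s=np.linalg.lstsq(np.c_[d,-e],b-a,rcond=None)[0]
    P,Q=a+s[0]*d,b+s[1]*e; return (P+Q)/2,np.linalg.norm(P-Q)
def rect(m,near):
    cs,_=cv2.findContours(m.astype(np.uint8),cv2.RETR_EXTERNAL,cv2.CHAIN_APPROX_NONE)
    cs=[c for c in cs if len(c)>12 and cv2.pointPolygonTest(c,near,True)>-15]
    c=max(cs,key=cv2.contourArea); return cv2.minAreaRect(c),cv2.boxPoints(cv2.minAreaRect(c)),c
E
python3 - <<'E'
from h import *
from rig import *
np.set_printoptions(precision=1,suppress=True)
t=capture("top"); s=capture("side")
def masks(p):
    h=cv2.cvtColor(p["pixels"],cv2.COLOR_BGR2HSV).astype(int); H,S,V=h[...,0],h[...,1],h[...,2]
    return dict(orange=(H<15)&(S>170)&(V>120),mint=(H>65)&(H<95)&(S>50),grey=(S<45)&(V>90),dark=(V<95)&(S>80)&(H<20))
mt,ms=masks(t),masks(s)
def show(n,m,p,near,z):
    try: r,b,c=rect(m,near)
    except Exception as e: print(n,"none");return
    print(n,"px",np.array(r[0]),np.array(r[1]),"world",onz(p,r[0],z),"\n",np.array([onz(p,q,z)[:2] for q in b]))
show("cover",mt["orange"],t,(277,182),36); show("cover side",ms["orange"],s,(343,190),36)
show("stand",mt["mint"],t,(265,210),31)
show("blade",mt["grey"],t,(430,222),5); show("blade side",ms["grey"],s,(343,380),5)
show("handle",mt["dark"],t,(433,185),57); show("handle side",ms["dark"],s,(410,352),57)
for n,a,b in (("jar",(189,151),(351,140)),("bird",(187.4,189),(310,144)),("mug",(190,242),(262,147)),("clip",(346,121),(453,244)),("bigcover",(324,242),(281,243)),("key",(416,165),(446,341))): print(n,tri(t,a,s,b))
np.save("cams.npy",[{k:v for k,v in q.items() if k!="pixels"} for q in (t,s)],allow_pickle=True)
def crop(p,x,y,w,h,f): return cv2.resize(p["pixels"][y:y+h,x:x+w],None,fx=f,fy=f,interpolation=cv2.INTER_CUBIC)
im=np.hstack([crop(t,235,145,75,100,5)[:500],crop(t,400,150,80,100,5)]); cv2.imwrite("pics/c1.png",im)
im=np.vstack([crop(s,270,170,120,50,5)[:,:600],cv2.resize(crop(s,300,320,160,80,4),(600,300))]); cv2.imwrite("pics/c2.png",im)
E
```

```text
cover none
cover side px [342.5 190.5] [15. 25.] world [562.4  97.5  36. ] 
 [[538.3 134.7]
 [600.7 124.4]
 [585.2  62.4]
 [526.2  72.3]]
stand px [267.6 212.3] [32.3 33.2] world [475.5 123.5  31. ] 
 [[438.  177.1]
 [532.6 160.9]
 [513.4  69.3]
 [419.6  86.9]]
blade px [430. 220.] [32. 12.] world [ 477.2 -347.6    5. ] 
 [[ 523.9 -330.8]
 [ 525.4 -366. ]
 [ 431.2 -364.2]
 [ 429.7 -329.6]]
blade side px [349.5 379. ] [26.5 64.1] world [ 476.2 -345.8    5. ] 
 [[ 426.5 -327.7]
 [ 528.1 -322.4]
 [ 524.9 -363.7]
 [ 429.  -367.2]]
handle none
handle side px [417.6 350.5] [15.4 82.1] world [ 576.3 -348.4   57. ] 
 [[ 515.  -338.7]
 [ 645.1 -334. ]
 [ 638.2 -358.2]
 [ 512.9 -361.8]]
jar (array([649.7, 368.7,  27. ]), np.float64(0.012136903092425426))
bird (array([527.2, 360.1,  29.5]), np.float64(13.09113264942024))
mug (array([379.5, 331.6,  45.7]), np.float64(1.7028220729364476))
clip (array([771.6, -94.7,   3.1]), np.float64(4.462167417250748))
bigcover (array([399.1, -41.2,  16. ]), np.float64(0.023027742857226315))
key (array([ 647.2, -310.6,    1.2]), np.float64(8.016621419993387))
```

View pics/c1.png

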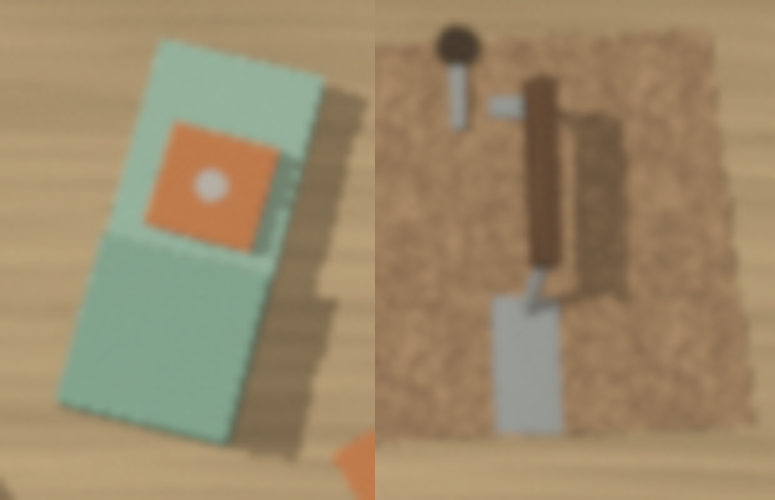

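View pics/c2.png

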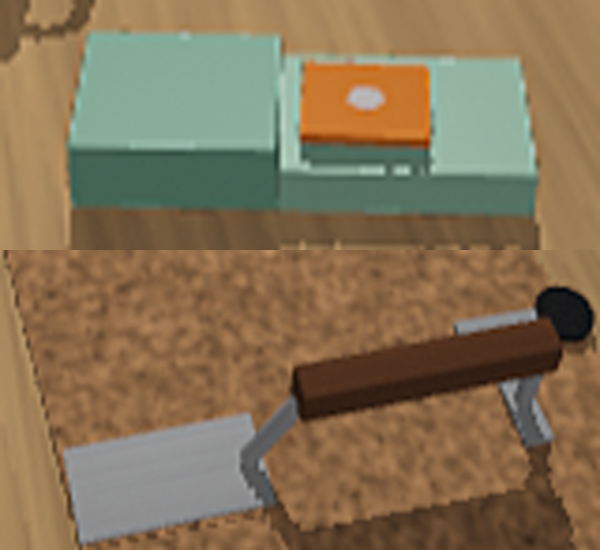

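Crops: stand step edge runs from full top px (256,191.6) to (288.6,199.4); cover corners are about (270,169), (290.6,175), (285,195), (264,189). The spatula blade end is at (431,236.5), handle ends at (433,165.6) and (434,203).

Run:
```python
from h import *
np.set_printoptions(precision=1,suppress=True)
t,s=np.load("cams.npy",allow_pickle=True)
T=lambda x,y:(x/5+235,y/5+145)
B=lambda x,y:((x-375)/5+400,y/5+150)
for n,pts,z in (("upper near L,R",[(60,403),(228,443)],37),("edge",[(105,233),(268,272)],37),("far",[(160,40),(323,76)],25),("cover",[(175,122),(278,150),(251,250),(145,222)],36)):
    print(n,[onz(t,T(*q),z)[:2] for q in pts])
for n,pts,z in (("blade",[(495,297),(560,299),(563,432),(497,433)],5),("handle",[(540,78),(545,266)],57),("mat",[(380,40),(712,30),(755,428)],3)):
    print(n,[onz(t,B(*q),z)[:2] for q in pts])
# side: crop1 /5+(270,170); crop2: x*160/600+300, (y-250)*80/300+320
S=lambda x,y:(x/5+270,y/5+170); U=lambda x,y:(x*.2667+300,(y-250)*.2667+320)
print("edge side",[onz(s,S(*q),37)[:2] for q in [(279,35),(279,148)]])
print("cover side",[onz(s,S(*q),36)[:2] for q in [(301,64),(430,68),(430,143),(301,135)]])
print("blade side",[onz(s,U(*q),5)[:2] for q in [(65,452),(250,415),(265,508),(80,542)]])
print("handle far end tri", tri(t,B(540,78),s,U(551,328)), "near", tri(t,B(545,266),s,U(300,375)))
print("cover tri",tri(t,T(211,186),s,S(365,98)))
print("edge tri",tri(t,T(105,233),s,S(279,35)),tri(t,T(268,272),s,S(279,148)))
print("blade tips tri",tri(t,B(563,432),s,U(80,542)),tri(t,B(497,433),s,U(65,452)))
```

```text
upper near L,R [array([434. , 178.4]), array([415.4,  82.2])]
edge [array([533.2, 160. ]), array([514.4,  65.1])]
far [array([654. , 137.6]), array([636. ,  39.9])]
cover [array([601.1, 124.1]), array([586.9,  63.3]), array([527. ,  75.6]), array([540.8, 137.6])]
blade [array([ 507.8, -330.6]), array([ 508.3, -368.6]), array([ 430.3, -368.8]), array([ 428.1, -330.7])]
handle [array([ 626.6, -343.6]), array([ 517.1, -344.5])]
mat [array([ 662.6, -264. ]), array([ 677.4, -464.1]), array([ 437.6, -480.5])]
edge side [array([532.5, 162. ]), array([515. ,  66.3])]
cover side [array([539. , 135.5]), array([602.5, 121.3]), array([586.9,  59.6]), array([527.5,  76.1])]
blade side [array([ 429.5, -329.1]), array([ 508.4, -327.5]), array([ 503.9, -366. ]), array([ 429.4, -365.5])]
handle far end tri (array([ 625.5, -342.8,   59.3]), np.float64(0.7760695296312677)) near (array([ 518.1, -344. ,   59.2]), np.float64(2.8619205926375284))
cover tri (array([564. , 100.8,  36.1]), np.float64(0.6055042583715671))
edge tri (array([532.5, 159.7,  38.5]), np.float64(0.71834761683097)) (array([514.4,  65. ,  38. ]), np.float64(0.5380725864801302))
blade tips tri (array([ 429.4, -367.4,    9.4]), np.float64(0.7585354884700262)) (array([ 428.6, -330.1,    6.9]), np.float64(1.4571357779589211))
```

drive_tool:
  commands: "0.175 0.065 0 0 0 0.152 100;0.175 0.065 0 0 0 0.152 100;0.175 0.065 0 0 0 0.152 100;0.175 0.065 0 0 0 0.152 100;0.175 0.065 0 0 0 0.152 100;0.175 0.065 0 0 0 0.152 100;0.175 0.065 0 0 0 0.152 100;0.175 0.065 0 0 0 0.152 100;0.175 0.065 0 0 0 0.152 100;0.175 0.065 0 0 0 0.152 100;0.175 0.065 0 0 0 0.152 100;0.175 0.065 0 0 0 0.152 100;0.175 0.065 0 0 0 0.152 100;0.175 0.065 0 0 0 0.152 100;0.175 0.065 0 0 0 0.152 100;0.175 0.065 0 0 0 0.152 100;0.175 0.065 0 0 0 0.152 100;0.175 0.065 0 0 0 0.152 100;0.175 0.065 0 0 0 0.152 100;0.175 0.065 0 0 0 0.152 100"
  force: 90

```text
time_s: 3.07
eef_pos: [503.9, -371.8, 213.2]
ee_rot: [-0.0, 0.224, 0.975, 0.0]
force: [-1.1, -0.3, 0.1]
grip_width: 0.998
grip_force: 0.0
```

drive_tool:
  commands: "0.175 0.065 0 0 0 0.152 60;0.175 0.065 0 0 0 0.152 60;0.175 0.065 0 0 0 0.152 60;0.175 0.065 0 0 0 0.152 60;0 0 0 0 0 0 60;0 0 0 0 0 0 60"

```text
time_s: 3.57
eef_pos: [573.2, -345.9, 212.8]
ee_rot: [-0.0, -0.009, 1.0, 0.0]
force: [-0.4, 0.3, -0.2]
grip_width: 0.601
grip_force: 0.0
```

```bash
cat > st.py <<'E'
from h import *
from rig import sense
np.set_printoptions(precision=4,suppress=True)
s=sense(); q=s["ee_rot"]; M=R.from_quat([q[1],q[2],q[3],q[0]]).as_matrix()
print("t",s["time_s"],"pos",s["eef_pos"],"yaw",np.degrees(np.arctan2(M[1,0],M[0,0])),"z",M[:,2],"\nj",s["joints"],"F",s["force"],"w",s["grip_width"],s["grip_force"],"wt",s["wrist_torque"])
E
python3 st.py
python3 - <<'E'
from rig import *
import cv2
p=capture("side");cv2.imwrite("pics/s2.png",p["pixels"])
E
```

```text
t 3.5667 pos [ 573.2419 -345.8801  212.7564] yaw -178.94841197026014 z [-0.0006  0.0003 -1.    ] 
j [-0.7174  0.6494  0.9866 -0.0002  1.5063 -2.3066] F [-0.432   0.3447 -0.2074] w 0.6010655036381429 0.0 wt [ 0.039  -0.0339  0.0201]
```

View pics/s2.png

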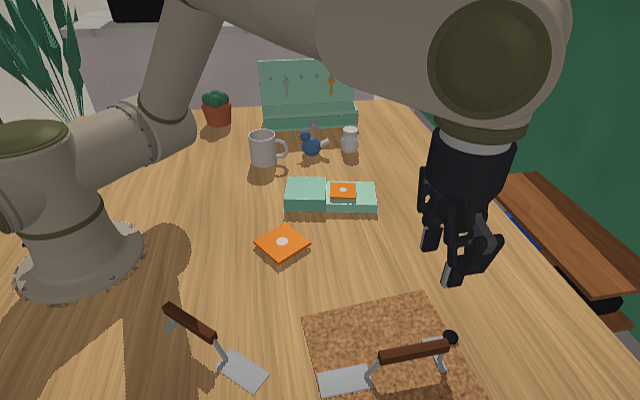

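The gripper is above the handle (tips near px (455,280)) and the scene is otherwise unchanged. Descending and gripping.

drive_tool:
  commands: "0 0 -0.25 0 0 0 60;0 0 -0.3 0 0 0 60;0 0 -0.3 0 0 0 60;0 0 -0.3 0 0 0 60;0 0 -0.25 0 0 0 60;0 0 -0.15 0 0 0 60;0 0 -0.11 0 0 0 60;0 0 0 0 0 0 60;0 0 0 0 0 0 0;0 0 0 0 0 0 0;0 0 0 0 0 0 0;0 0 0 0 0 0 0;0 0 0 0 0 0 0;0 0 0 0 0 0 0;0 0 0 0 0 0 0;0 0 0 0 0 0 0"

```text
time_s: 4.95
eef_pos: [573.1, -346.2, 47.4]
ee_rot: [0.0, -0.01, 1.0, -0.0]
force: [1.0, -0.2, 0.3]
grip_width: -0.0
grip_force: 0.0
```

```bash
python3 st.py
python3 - <<'E'
from rig import *
import cv2
p=capture("side");cv2.imwrite("pics/s3.png",cv2.resize(p["pixels"][180:400,280:560],None,fx=2.5,fy=2.5))
E
```

```text
t 4.95 pos [ 573.0674 -346.2122   47.3927] yaw -178.89040948668205 z [ 0.0001 -0.0001 -1.    ] 
j [-0.718   0.7816  1.1933  0.      1.1666 -2.3082] F [ 0.9675 -0.2177  0.3329] w -0.0001645741999387828 0.0 wt [ 0.0509 -0.0166  0.0267]
```

View pics/s3.png

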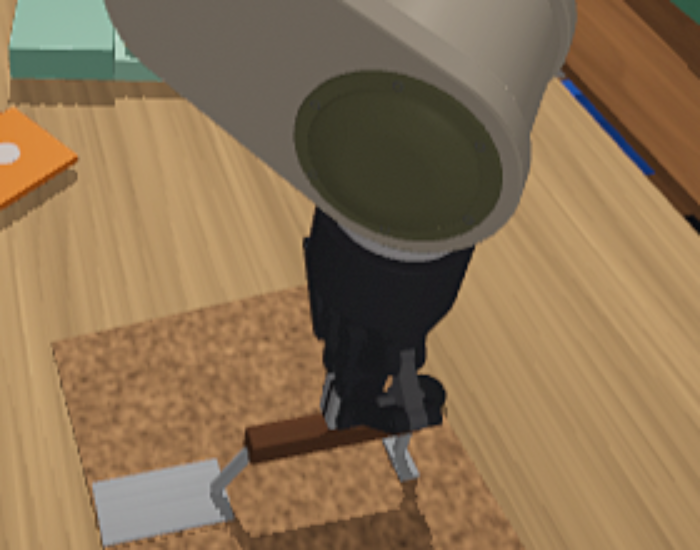

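Run:
```python
from h import *
from rig import *
t=capture("top");s=capture("side")
P=sense()["eef_pos"]
for n,X in (("tcp",P),("tips",P-[0,0,17]),("grip est",[573.5,-346,48]),("handle far",[627,-345,57]),("handle near",[517,-345,57])):
    print(n,proj(s,X),(proj(s,X)-[280,180])*2.5,"top",proj(t,X))
for k in("grip","blade","spatula"):
    print(k,[(d["position"],d["confidence"]) for d in boxes_of(s,k)])
a=cv2.resize(s["pixels"][300:400,300:480],None,fx=4,fy=4,interpolation=cv2.INTER_CUBIC)
cv2.imwrite("pics/s4.png",a)
```

```text
tcp [413.93616396 353.0905045 ] [334.84040989 432.72626124] top [433.22200832 184.63661831]
tips [412.21421331 359.25749159] [330.53553329 448.14372899] top [431.47823557 185.99088911]
grip est [414.26209555 352.66657014] [335.65523887 431.66642535] top [433.23336515 184.41724631]
handle far [448.44653888 342.77077362] [421.1163472  406.92693405] top [433.48229608 165.48853285]
handle near [378.3710142  355.15544663] [245.9275355  437.88861658] top [434.19285418 203.24505172]
grip [([361.7, 373.8], 0.98), ([221.5, 356.3], 0.58)]
blade [([362.1, 373.3], 0.78), ([222.8, 356.1], 0.75)]
spatula [([359.7, 374.6], 0.74), ([226.1, 358.6], 0.68)]
```

View pics/s4.png

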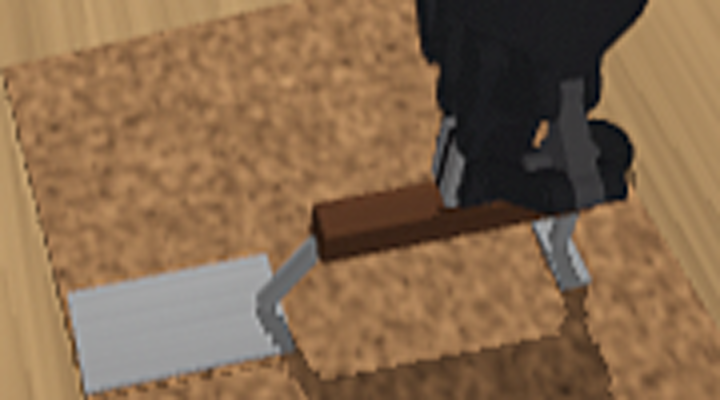

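View pics/s5.png

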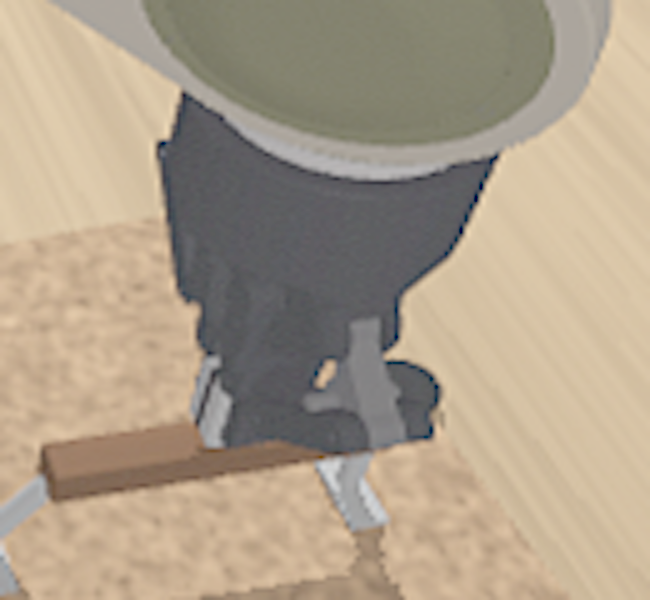

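The view shows the fingers at the handle, but the gauge reads shut with no force. A small lift will show whether anything is held.

drive_tool:
  commands: "0 0 0.1 0 0 0 0;0 0 0.1 0 0 0 0;0 0 0.1 0 0 0 0;0 0 0.1 0 0 0 0;0 0 0 0 0 0 0;0 0 0 0 0 0 0"

```text
time_s: 5.8
eef_pos: [573.3, -346.4, 88.2]
ee_rot: [0.001, -0.01, 1.0, -0.001]
force: [-0.3, 0.5, 0.2]
grip_width: 0.002
grip_force: 0.0
```

```bash
python3 st.py
python3 - <<'E'
from h import *
from rig import *
np.set_printoptions(precision=1,suppress=True)
s=capture("side")
h=cv2.cvtColor(s["pixels"],cv2.COLOR_BGR2HSV).astype(int)
m=(h[...,1]<45)&(h[...,2]>90)
r,b,c=rect(m,(343,384)); print(r,[onz(s,q,5)[:2] for q in b])
cv2.imwrite("pics/s6.png",np.clip(255*(cv2.resize(s["pixels"][210:400,300:500],None,fx=3,fy=3,interpolation=cv2.INTER_CUBIC)/255.)**.6,0,255))
E
```

```text
t 5.8 pos [ 573.2773 -346.4348   88.2491] yaw -178.88917312940762 z [ 0.0012 -0.0011 -1.    ] 
j [-0.7181  0.7379  1.1596 -0.      1.2425 -2.3083] F [-0.2998  0.5038  0.2157] w 0.002244346066227491 0.0 wt [-0.0185  0.0214  0.0077]
((349.4742431640625, 378.88507080078125), (26.76692008972168, 63.93104553222656), 77.36663818359375) [array([ 426.7, -326.9]), array([ 528.1, -322.4]), array([ 524.6, -364. ]), array([ 428.9, -366.9])][ WARN:0@0.680] global loadsave.cpp:1063 imwrite_ Unsupported depth image for selected encoder is fallbacked to CV_8U.
```

View pics/s6.png

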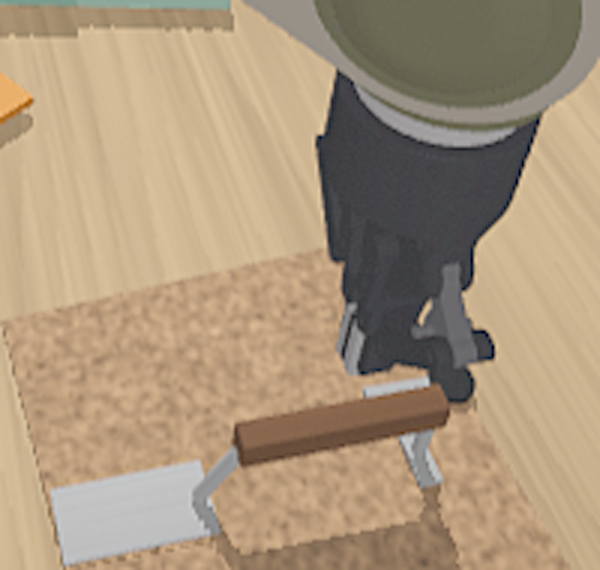

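The pictured handle is unmoved and empty-handed fingers show. I'll compare the fingers shut and open to see where they really are.

```bash
cat > asc.py <<'E'
from h import *
from rig import *
import sys
x0,x1,y0,y1=map(int,sys.argv[2:6])
s=capture("side"); np.save("pics/"+sys.argv[1],s["pixels"])
h=cv2.cvtColor(s["pixels"],cv2.COLOR_BGR2HSV).astype(int)
for y in range(y0,y1,2):
    print(y,"".join('#' if h[y,x,2]<60 else ('o' if h[y,x,1]<60 else ('%' if h[y,x,2]<105 else '.')) for x in range(x0,x1)))
P=sense()["eef_pos"]; 
for dz in (-17,0,50,100): print(dz,proj(s,P+[0,0,dz]))
print("y+-20",proj(s,P+[0,20,-17]),proj(s,P+[0,-20,-17]),"x",proj(s,P+[20,0,-17]))
E
python3 asc.py shut 395 480 290 350
```

```text
290 ..............##################################################.....................
292 ..............#################################################......................
294 ..............%################################################......................
296 ...............################################################......................
298 ...................############################################......................
300 ...................##################################ooooo#####......................
302 ...................##################################o##oo#####......................
304 ..................%##################################ooooo####.......................
306 ..................%#################################oooooo##%........................
308 ...................#################################oooooo%..........................
310 ....................###########################%o###oooooo#..........................
312 ....................ooo#######################..%###oooooo#..........................
314 ................
[... 1116 characters left out ...]
###########%.....................
340 ..........................oooooooooooo..%%%%%%%%%%%%%##########......................
342 ..........................%o..%%%%%%%%%%%%%%%%%%%%%%%%########%......................
344 ....................%%%%%%%%%%%%%%%%%%%%%%%%%%%%%%%%%%%%%##%%..%.....................
346 .........%%%%%%%%%%%%%%%%%%%%%%%%%%%%%%%%%%%%%%%%%%%%%%...%%%........................
348 %%%%%%%%%%%%%%%%%%%%%%%%%%%%%%%%%%%%%%%%%%%%%%#########..............................
-17 [416.14898066 344.4747588 ]
0 [418.02348968 337.74811339]
50 [423.97974266 316.37419562]
100 [430.69586634 292.27349409]
y+-20 [411.18056544 332.50564552] [421.4159449  357.16308873] x [428.99110618 342.22984408]
```

drive_tool:
  commands: "0 0 0 0 0 0 100;0 0 0 0 0 0 100;0 0 0 0 0 0 100;0 0 0 0 0 0 100;0 0 0 0 0 0 100;0 0 0 0 0 0 100;0 0 0 0 0 0 100;0 0 0 0 0 0 100"

```text
time_s: 6.57
eef_pos: [573.0, -346.2, 87.3]
ee_rot: [0.0, -0.01, 1.0, 0.0]
force: [-0.2, -0.2, -0.1]
grip_width: 0.994
grip_force: 0.0
```

```bash
python3 st.py; python3 asc.py open 395 480 280 370
```

```text
t 6.5667 pos [ 573.0251 -346.2055   87.2694] yaw -178.89620558060736 z [ 0.  0. -1.] 
j [-0.7181  0.7391  1.1602  0.      1.2424 -2.3082] F [-0.2311 -0.1998 -0.1018] w 0.9936987053834776 0.0 wt [-0.0108  0.0417 -0.0221]
280 ..........################################################################...........
282 ..........oooo##########################################################.............
284 ..........o###########################################################...............
286 .........oo#########################################################.................
288 .........o########################################################%..................
290 ........oo######################################################.....................
292 ........oo##############%######################################......................
294 .......oo##############...#####################################......................
296 .......oo##############....####################################......................
298 ........%###########%......%###################################...
[... 2686 characters left out ...]
.................................
360 ##%#######%%...........................%oooooooo.....................................
362 %%%.....................................%oooooooo....................................
364 .........................................%oooooooo...................................
366 ..........................................ooooooooo..................................
368 ...........................................ooooooooo.................................
-17 [416.37814827 344.38087843]
0 [418.25832434 337.64791796]
50 [424.23290002 316.25280372]
100 [430.97025998 292.12613875]
y+-20 [411.40005964 332.40678063] [421.65556979 357.07497973] x [429.22725033 342.13507657]
```

Open and shut views put the fingertips about 25 mm higher than the TCP reading implies, so they closed just above the handle. I'll go lower, with a check on force.

drive_tool:
  commands: "0 0 0 0 0 0 60;0 0 -0.1 0 0 0 60;0 0 -0.15 0 0 0 60;0 0 -0.1 0 0 0 60;0 0 -0.1 0 0 0 60;0 0 -0.1 0 0 0 60;0 0 -0.03 0 0 0 60;0 0 0 0 0 0 60"

```text
time_s: 7.28
eef_pos: [572.7, -345.9, 28.2]
ee_rot: [-0.001, -0.01, 1.0, 0.001]
force: [0.4, 0.5, 0.4]
grip_width: 0.6
grip_force: 0.0
```

```bash
python3 st.py; python3 asc.py low 380 480 300 375
```

```text
t 7.2833 pos [ 572.6783 -345.9419   28.1917] yaw -178.89446478842905 z [-0.0013  0.0011 -1.    ] 
j [-0.7181  0.8041  1.2057 -0.      1.1334 -2.3082] F [0.3733 0.4859 0.4264] w 0.5995250227348023 0.0 wt [ 0.0504 -0.0072 -0.0373]
300 .................%################################################################..................
302 .................%###############################################################...................
304 .................%##############################################################....................
306 ..................%#############################################################....................
308 .....................%#########################################################.....................
310 ......................%#######################################################......................
312 ......................#######################################################.......................
314 .....................#######################################################........................
316 .....................######
[... 2635 characters left out ...]
oooo###########################%...............................
368 ..................................%ooooo##########################o.................................
370 ...................................oooo######################ooooooo................................
372 ....................................ooo###########%#........o%%%%%%.................................
374 ........................................%#...................%%%%%..................................
-17 [410.43841366 365.64110949]
0 [412.09512248 359.7082085 ]
50 [417.33401848 340.9470051 ]
100 [423.19551863 319.95617105]
y+-20 [405.9129889  353.80728685] [415.21896611 378.14208183] x [422.54641245 363.4074749 ]
```

drive_tool:
  commands: "0 0 0 0 0 0 0;0 0 0 0 0 0 0;0 0 0 0 0 0 0;0 0 0 0 0 0 0;0 0 0 0 0 0 0;0 0 0 0 0 0 0;0 0 0 0 0 0 0"
  force: 60

```text
time_s: 7.92
eef_pos: [573.3, -346.4, 30.0]
ee_rot: [0.0, -0.01, 1.0, -0.0]
force: [-0.4, 1.0, 5.9]
grip_width: 0.165
grip_force: 61.0
```

```bash
python3 st.py
```

```text
t 7.9167 pos [ 573.2824 -346.4106   29.986 ] yaw -178.89155784712403 z [ 0.0008 -0.0007 -1.    ] 
j [-0.7181  0.802   1.2046  0.      1.1339 -2.3082] F [-0.4266  1.0426  5.8732] w 0.16468555084465664 60.96810679882765 wt [ 0.0742  0.0995 -0.0736]
```

Now held (width 0.165, 61 N). Lifting gently and checking that the spatula comes along level.

drive_tool:
  commands: "0 0 0.1 0 0 0 0;0 0 0.2 0 0 0 0;0 0 0.3 0 0 0 0;0 0 0.3 0 0 0 0;0 0 0.1 0 0 0 0;0 0 0 0 0 0 0;0 0 0 0 0 0 0"
  force: 90

```text
time_s: 8.5
eef_pos: [572.7, -345.9, 128.3]
ee_rot: [-0.0, -0.01, 1.0, 0.0]
force: [-0.0, -0.8, -2.5]
grip_width: 0.148
grip_force: 90.3
```

```bash
python3 st.py
cat > bl.py <<'E'
from h import *
from rig import *
import sys
np.set_printoptions(precision=1,suppress=True)
z=float(sys.argv[1]); near=(float(sys.argv[2]),float(sys.argv[3]))
s=capture("side")
h=cv2.cvtColor(s["pixels"],cv2.COLOR_BGR2HSV).astype(int)
m=((h[...,1]<45)&(h[...,2]>90)).astype(np.uint8)
try:
    r,b,c=rect(m,near); a=cv2.approxPolyDP(c,3,True)[:,0]; print("poly",a.tolist())
    for q in a: print(q,onz(s,q,z))
except Exception as e: print(e)
E
python3 bl.py 105 330 340
```

```text
t 8.5 pos [ 572.6733 -345.946   128.2689] yaw -178.8965720942829 z [-0.001   0.0008 -1.    ] 
j [-0.7181  0.7016  1.116  -0.      1.3252 -2.3082] F [-0.0497 -0.8451 -2.49  ] w 0.14806945765368185 90.25844916701317 wt [ 0.0446  0.023  -0.035 ]
poly [[385, 320], [373, 331], [369, 326], [317, 335], [321, 362], [378, 351], [375, 337], [386, 326]]
[385 320] [ 529.4 -321.1  105. ]
[373 331] [ 507.3 -335.2  105. ]
[369 326] [ 504.  -326.5  105. ]
[317 335] [ 429.5 -327.4  105. ]
[321 362] [ 428.3 -366.9  105. ]
[378 351] [ 505.4 -365.5  105. ]
[375 337] [ 507.4 -344.7  105. ]
[386 326] [ 527.7 -330.8  105. ]
```

drive_tool:
  commands: "0.018 0.2045 0 0 0 -0.1417 0;0.018 0.2045 0 0 0 -0.1417 0;0.018 0.2045 0 0 0 -0.1417 0;0.018 0.2045 0 0 0 -0.1417 0;0.018 0.2045 0 0 0 -0.1417 0;0.018 0.2045 0 0 0 -0.1417 0;0.018 0.2045 0 0 0 -0.1417 0;0.018 0.2045 0 0 0 -0.1417 0;0.018 0.2045 0 0 0 -0.1417 0;0.018 0.2045 0 0 0 -0.1417 0;0.018 0.2045 0 0 0 -0.1417 0;0.018 0.2045 0 0 0 -0.1417 0;0.018 0.2045 0 0 0 -0.1417 0;0.018 0.2045 0 0 0 -0.1417 0;0.018 0.2045 0 0 0 -0.1417 0;0.018 0.2045 0 0 0 -0.1417 0;0 0 0 0 0 0 0;0 0 0 0 0 0 0"

```text
time_s: 10.05
eef_pos: [601.0, -18.2, 127.4]
ee_rot: [-0.001, 0.77, 0.638, -0.001]
force: [-0.5, -0.3, -0.6]
grip_width: 0.152
grip_force: 90.2
```

```bash
python3 st.py
cat > bt.py <<'E'
# blade/cover outlines near the stand, both cameras
from h import *
from rig import *
import sys
np.set_printoptions(precision=1,suppress=True)
z=float(sys.argv[1])
O=np.array([523.8,113]);ex=np.array([.982,-.189]);ey=np.array([.189,.982])
for n in("top","side"):
    p=capture(n); np.save("pics/"+n+"_last",p["pixels"])
    h=cv2.cvtColor(p["pixels"],cv2.COLOR_BGR2HSV).astype(int)
    for k,m,zz in(("grey",(h[...,1]<45)&(h[...,2]>90),z),("orange",(h[...,0]<15)&(h[...,1]>140)&(h[...,2]>110),36.)):
        cs,_=cv2.findContours(m.astype(np.uint8),cv2.RETR_EXTERNAL,cv2.CHAIN_APPROX_NONE)
        for c in cs:
            if cv2.contourArea(c)<40: continue
            w=np.array([onz(p,q,zz)[:2] for q in cv2.approxPolyDP(c,2,True)[:,0]])-O
            w=np.c_[w@ex,w@ey]
            if np.abs(w).min(0).max()<130 and np.linalg.norm(w.mean(0))<150: print(n,k,w.tolist() if 0 else w.round(0).astype(int).tolist())
E
python3 bt.py 103
```

```text
t 10.05 pos [601.0299 -18.2077 127.4306] yaw 79.25053861035283 z [-0.0032  0.0005 -1.    ] 
j [-0.2248  0.5547  1.3681 -0.0002  1.2221 -0.0371] F [-0.4865 -0.2855 -0.6191] w 0.15193968875484815 90.23206751793623 wt [-0.0972 -0.0146 -0.0068]
top grey [[283, -172], [284, -163], [250, -151], [280, -144], [283, -39], [262, -32], [215, -41], [223, -47], [194, -66], [198, -71], [182, -83], [169, -115], [177, -147], [160, -151], [152, -144], [161, -108], [155, -18], [289, -26], [282, -10], [125, 6], [120, 28], [88, 36], [-103, 38], [-109, 17], [-136, 18], [-122, -19], [-127, -113], [-114, -121], [-114, -110], [-81, -123], [-67, -114], [-61, -127], [-61, -116], [-53, -127], [6, -116], [16, -122], [12, -129], [25, -137], [32, -130], [40, -139], [65, -133], [71, -123], [78, -130], [74, -125], [87, -117], [89, -125], [111, -120], [119, -104], [130, -141], [94, -149], [79, -169]]
side grey [[73, -77], [62, -146], [97, -145], [90, -103], [95, -92], [83, -88], [92, -80], [76, -88]]
side grey [[0, -67], [1, -147], [11, -147], [2, -71], [9, -67]]
side grey [[88, 22], [83, -49], [101, -56], [109, 4], [97, -52], [91, -44], [95, 13]]
side orange [[13, 24], [10, -36], [70, -42], [71, 26]]
```

drive_tool:
  commands: "0 0 0 -0.025 -0.131 0 0;0 0 0 -0.025 -0.131 0 0;0 0 0 -0.025 -0.131 0 0;0 0 0 -0.025 -0.131 0 0;0 0 0 -0.025 -0.131 0 0;0 0 0 -0.025 -0.131 0 0;0 0 0 -0.025 -0.131 0 0;0 0 0 -0.025 -0.131 0 0;0 0 0 -0.025 -0.131 0 0;0 0 0 -0.025 -0.131 0 0;0 0 0 0 0 0 0"

```text
time_s: 11.07
eef_pos: [604.0, -6.7, 129.3]
ee_rot: [0.273, 0.709, 0.598, 0.255]
force: [-0.8, -0.6, -1.5]
grip_width: 0.152
grip_force: 90.3
```

```bash
python3 st.py
python3 - <<'E'
from h import *
from rig import *
np.set_printoptions(precision=1,suppress=True)
s=capture("side"); np.save("pics/tilt",s["pixels"])
S=sense(); P=S["eef_pos"]; q=S["ee_rot"]; M=R.from_quat([q[1],q[2],q[3],q[0]]).as_matrix()
# tool axes when level: blade dir b = ystand, up = -toolz, width w = b x up
up=-M[:,2]; b=M[:,0]-0; b=b/np.linalg.norm(b)
if b[1]<0:b=-b
w=np.cross(b,up)
for off in (27,52):
    C=P-up*off
    print(off,[proj(s,C+b*l+w*t).round(0).tolist() for l,t in((65,-19),(65,19),(145,19),(145,-19))], "handle ends",[proj(s,C+up*54+b*l).round(0).tolist() for l in(-55,55)])
h=cv2.cvtColor(s["pixels"],cv2.COLOR_BGR2HSV).astype(int)
for y in range(120,250,3): print(y,"".join('O' if (h[y,x,0]<15 and h[y,x,1]>190 and h[y,x,2]>120) else '#' if h[y,x,2]<60 else 'o' if h[y,x,1]<50 else 'm' if 60<h[y,x,0]<95 else '%' if h[y,x,2]<105 else '.' for x in range(280,440,2)))
E
```

```text
t 11.0667 pos [604.0021  -6.7086 129.3256] yaw 81.09342582994955 z [ 0.6878 -0.0829 -0.7212] 
j [-0.2448  0.2998  2.0012  0.8305  0.1171 -0.8681] F [-0.7523 -0.6249 -1.5225] w 0.15153520577316718 90.27765735983849 wt [0.0433 0.5234 0.0332]
27 [[372.0, 176.0], [385.0, 166.0], [380.0, 148.0], [368.0, 157.0]] handle ends [[369.0, 189.0], [364.0, 159.0]]
52 [[378.0, 182.0], [391.0, 173.0], [386.0, 154.0], [374.0, 163.0]] handle ends [[377.0, 196.0], [371.0, 166.0]]
120 oo%ooooooo#####oooo###########mmmmmmmmm................................oooommmmm
123 %%%ooooo######oooo#############mmmmmmmm.................................oooommmm
126 %%o%oo######ooooo################oooooo.#o%..............................oooommm
129 %mmm%#####ooooo#####################oooooo#................................oooom
132 %.....%%%oooo##############################.................................oooo
135 ........%############################o######..................................oo
138 .........%###########################oo#####...................................o
141 ooo........%#######################
[... 2405 characters left out ...]
....................
228 O.O..O........................................%.................................
231 O......O.......................................%................................
234 O.O......O.....................................%%...%...........................
237 ....O......O....................................%...............................
240 oooo.........O...................................%...%..........................
243 ooooO.............................................%%............................
246 OOOO........O.....................................%.%...........................
249 ..OO.....OO....%.................................%....%.........................
```

Tilt saturates near 44° (wrist joint 5 at its limit), and the view confirms the TCP sits 27 mm above the blade underside. A tilt of about 30° with the leading edge doing the pushing is enough. I'll fit the arm's reach and plan that path.

```bash
cat > plan.py <<'E'
from h import *
from rig import sense
import sys
O=np.array([523.8,113,0]);ex=np.array([.982,-.189,0]);ey=np.array([.189,.982,0]);ez=np.array([0,0,1.])
# level reference orientation: tool y along ex-ish, spatula x = angle 78.7deg (tool yaw 79.25)
def Rt(alpha,yaw=79.25):
    c,s=np.cos(np.radians(yaw)),np.sin(np.radians(yaw))
    M0=np.c_[[c,s,0],[s,-c,0],[0,0,-1]]
    return R.from_rotvec(-np.radians(alpha)*ey)*R.from_matrix(M0)
def tcp(Lx,Lz,alpha,y=-115):  # leading top edge (stand x,z) -> TCP world
    a=np.radians(alpha)
    x=Lx+19*np.cos(a)-25*np.sin(a); z=Lz+19*np.sin(a)+25*np.cos(a)
    return O+x*ex+y*ey+z*ez
def rows(wps,start=None):
    """wps: list of (Lx,Lz,alpha,n rows[,y]); prints rows, from the present pose"""
    s=sense(); q=s["ee_rot"]; p=s["eef_pos"]; r=R.from_quat([q[1],q[2],q[3],q[0]])
    for w in wps:
        t=tcp(*w[:3],*(w[4:5])); rt=Rt(w[2]); n=w[3]
        d=(t-p)/n/100; v=(rt*r.inv()).as_rotvec()/n/(np.pi/4)
        print(n,"x:"," ".join("%.3f"%k for k in np.r_[d,v]),"| tcp",t.round(0)); p,r=t,rt
E
python3 - <<'E'
from plan import *
import numpy as np
D=[(.3135,1.4985,524.7,212.7),(.6494,.9866,669.5,212.8),(.802,1.2046,669.8,30.0),(.5547,1.3681,601.3,127.4),(.7816,1.1933,669.6,47.4),(.7016,1.116,669,128.3)]
A=[];B=[]
for j2,j3,r,z in D:
    rp=np.sqrt(r*r-116**2)
    A.append([1,np.sin(j2),np.sin(j2+j3),0]);B.append(rp)
    A.append([0,np.cos(j2),np.cos(j2+j3),1]);B.append(z)
x,res,*_=np.linalg.lstsq(np.array(A),np.array(B),rcond=None)
print("a1,a2,a3,d-L",x,"res",np.array(A)@x-B)
# tilted pose: z = d+..+L*cos(sum)
s=.2998+2.0012; c=s+.1171; 
print("tilt z part: (L) from", (129.3-(x[3]+x[1]*np.cos(.2998)+x[2]*np.cos(s)))/(1-.7212))
L=(129.3-(x[3]+x[1]*np.cos(.2998)+x[2]*np.cos(s)))/(1-.7212)
def j5(P,al):
    a=np.radians(al); r=np.sqrt(P[0]**2+P[1]**2-116**2)-L*np.sin(a)-x[0]; z=P[2]-x[3]+L*np.cos(a)-L
    d2=r*r+z*z; a2,a3=x[1],x[2]; c3=(d2-a2*a2-a3*a3)/(2*a2*a3)
    j3=np.arccos(c3); th=np.arctan2(r,z); j2=th-np.arctan2(a3*np.sin(j3),a2+a3*np.cos(j3))
    return j2,j3,np.pi-a-j2-j3
for al in(25,30,35,40):
  for Lx,Lz in((80,28),(52,30),(43,60),(6,79),(-12,76),(-22,70)):
    print(al,Lx,Lz,np.round(j5(tcp(Lx,Lz,al),al),2))
E
```

```text
a1,a2,a3,d-L [  -6.9331143   429.55675624  398.65766048 -101.30897092] res [ 0.93803832 -0.61680061 -8.74005431  2.03459009  3.52679144 -0.9397682
  3.51806079 -1.00952011  2.72571662 -0.56511926 -1.96855286  1.0966181 ]
tilt z part: (L) from 308.91511949652516
25 80 28 [0.38 1.93 0.4 ]
25 52 30 [0.32 2.01 0.37]
25 43 60 [0.25 2.01 0.45]
25 6 79 [0.14 2.08 0.48]
25 -12 76 [0.11 2.13 0.46]
25 -22 70 [0.1  2.16 0.44]
30 80 28 [0.35 2.02 0.25]
30 52 30 [0.29 2.09 0.23]
30 43 60 [0.22 2.09 0.31]
30 6 79 [0.11 2.16 0.35]
30 -12 76 [0.07 2.21 0.33]
30 -22 70 [0.06 2.24 0.31]
35 80 28 [0.33 2.1  0.1 ]
35 52 30 [0.28 2.17 0.08]
35 43 60 [0.2  2.17 0.17]
35 6 79 [0.08 2.24 0.21]
35 -12 76 [0.05 2.29 0.19]
35 -22 70 [0.04 2.32 0.17]
40 80 28 [ 0.32  2.17 -0.05]
40 52 30 [ 0.27  2.25 -0.07]
40 43 60 [0.18 2.25 0.01]
40 6 79 [0.06 2.32 0.06]
40 -12 76 [0.03 2.37 0.05]
40 -22 70 [0.02 2.4  0.02]
```

```bash
python3 -c "
from plan import *
rows([(84,100,0,8),(84,50,0,4),(84,32,0,4)])"
```

```text
8 x: -0.001 -0.016 -0.006 0.016 0.121 -0.003 | tcp [603. -19. 125.]
4 x: 0.000 0.000 -0.125 0.000 0.000 0.000 | tcp [603. -19.  75.]
4 x: 0.000 0.000 -0.045 0.000 0.000 0.000 | tcp [603. -19.  57.]
```

drive_tool:
  commands: "-0.001 -0.016 -0.006 0.016 0.121 -0.003 0;-0.001 -0.016 -0.006 0.016 0.121 -0.003 0;-0.001 -0.016 -0.006 0.016 0.121 -0.003 0;-0.001 -0.016 -0.006 0.016 0.121 -0.003 0;-0.001 -0.016 -0.006 0.016 0.121 -0.003 0;-0.001 -0.016 -0.006 0.016 0.121 -0.003 0;-0.001 -0.016 -0.006 0.016 0.121 -0.003 0;-0.001 -0.016 -0.006 0.016 0.121 -0.003 0;0 0 -0.125 0 0 0 0;0 0 -0.125 0 0 0 0;0 0 -0.125 0 0 0 0;0 0 -0.125 0 0 0 0;0 0 0 0 0 0 0"

```text
time_s: 12.2
eef_pos: [605.8, -11.0, 74.2]
ee_rot: [0.036, 0.768, 0.638, 0.051]
force: [-0.4, -0.7, -2.0]
grip_width: 0.15
grip_force: 90.2
```

```bash
python3 st.py; python3 bt.py 50 | grep side; python3 -c "
from plan import *
rows([(84,50,0,1),(84,32,0,4)])"
```

```text
t 12.2 pos [605.7716 -10.9639  74.1951] yaw 79.53440365784765 z [ 0.1243  0.0098 -0.9922] 
j [-0.2286  0.5577  1.5238  0.0467  0.9414 -0.0692] F [-0.3924 -0.659  -2.021 ] w 0.15045844199563427 90.19200230017304 wt [-0.0096  0.1     0.0255]
side grey [[81, 1], [69, -80], [85, -80], [90, -3]]
side grey [[0, 12], [1, -78], [12, -78], [2, 8], [10, 12]]
side orange [[13, 24], [10, -36], [70, -42], [73, 26]]
1 x: -0.040 -0.089 -0.019 -0.014 0.165 -0.005 | tcp [603. -19.  75.]
4 x: 0.000 0.000 -0.045 0.000 0.000 0.000 | tcp [603. -19.  57.]
```

drive_tool:
  commands: "-0.02 -0.045 -0.01 -0.007 0.082 -0.002 0;-0.02 -0.045 -0.01 -0.007 0.082 -0.002 0;0 0 0 0 0 0 0;0 0 0 0 0 0 0"

```text
time_s: 12.63
eef_pos: [604.0, -18.8, 75.4]
ee_rot: [0.001, 0.77, 0.638, 0.002]
force: [0.6, 0.8, -1.3]
grip_width: 0.153
grip_force: 90.2
```

```bash
python3 st.py; python3 bt.py 50 | grep side; python3 -c "
from plan import *
from rig import capture
rows([(84,50,0,1),(84,32,0,4)])
s=capture('side')
for X in ((84,65,50),(84,-53,50),(84,27,50),(122,-53,50),(122,27,50)):
    print(X,proj(s,O+X[0]*ex+X[1]*ey+X[2]*ez).round(0))
h=cv2.cvtColor(s['pixels'],cv2.COLOR_BGR2HSV).astype(int)
for y in range(165,225,2): print(y,''.join('O' if (h[y,x,0]<15 and h[y,x,1]>190 and h[y,x,2]>120) else '#' if h[y,x,2]<60 else 'o' if h[y,x,1]<50 else 'm' if 60<h[y,x,0]<95 else '%' if h[y,x,2]<105 else '.' for x in range(320,420)))"
```

```text
t 12.6333 pos [604.0483 -18.7613  75.4258] yaw 79.35929144334366 z [ 0.0041  0.0017 -1.    ] 
j [-0.2259  0.6142  1.4161  0.0028  1.1076 -0.0414] F [ 0.5599  0.7784 -1.3347] w 0.15290080572568335 90.21558674052358 wt [-0.0359  0.0272 -0.0122]
side grey [[0, 12], [1, -78], [12, -78], [2, 8], [10, 12]]
side orange [[13, 24], [10, -36], [70, -42], [71, 26]]
1 x: -0.001 -0.011 -0.003 -0.003 0.004 -0.003 | tcp [603. -19.  75.]
4 x: 0.000 0.000 -0.045 0.000 0.000 0.000 | tcp [603. -19.  57.]
(84, 65, 50) [359. 170.]
(84, -53, 50) [362. 197.]
(84, 27, 50) [360. 178.]
(122, -53, 50) [378. 197.]
(122, 27, 50) [375. 178.]
165 ...........................###########......#############################....%#############.........
167 ............................%#########.......%#########################....%#############%..........
169 .............................%#########%.......######################....%#############%............
171 ...............................#########%.....%########%....########%...#############%..............
173 ................................%#########....%#######..
[... 1969 characters left out ...]
mmmmmmmmmmmmmmmmmmmmmm###%##%%#.......................................
213 ..................................%%%.........%%%...%####%###.......................................
215 .%.............................%....................%#######%.......................................
217 ..%.............................%....................%%%oo%.........................................
219 ....................................%.................%ooo..........................................
221 .%%%%%...........................................%....oooo%.........................................
223 ......................................................oooo%.........................................
```

```bash
cat > df.py <<'E'
from h import *
from rig import *
import sys
a=cv2.imread("pics/side0.png").astype(int); s=capture("side"); b=s["pixels"].astype(int)
d=np.abs(a-b).max(2); h=cv2.cvtColor(s["pixels"],cv2.COLOR_BGR2HSV).astype(int)
x0,x1,y0,y1=map(int,sys.argv[1:5])
for y in range(y0,y1,2): print(y,"".join('#' if h[y,x,2]<60 else 'O' if (h[y,x,0]<15 and h[y,x,1]>170 and h[y,x,2]>90) else ('+' if d[y,x]>14 else '.') for x in range(x0,x1)))
E
python3 df.py 320 400 165 225
```

```text
165 ..........................+###########....+.#############################+++.+##
167 ............................+#########.+....++#########################+++.+####
169 ............................++#########++....++######################.++.+######
171 .............................+.#########+....++########+++++########++.+########
173 ................................+#########.+.++#######.+...+########..+#########
175 ................................++##########+.########......########+###########
177 .................................+.##################+++..++####################
179 ....................................+################+++..++##################+.
181 ....................................++###############+++.++#################++..
183 ...........OOOOOOOOOOOOOOOOOOOOOO.O..+++++++#########+++++##########+++####+....
185 ...........OOOOOOOOOOOOOOOOOOOOOOOO......+++++#######++++.########+++...+.......
187 ...........OOOOOOOOO......O.OOOOOOO......+++++####++#+++++##+++##++.............
189 ...........OOOOOOOO........OOOOOOOOO......++++###+++#O++O###++###...........
[... 749 characters left out ...]
+...................
209 ...................................................+##+++++++...................
211 ...................................................+#########+..................
213 ....................................................+###++###+..................
215 ....................................................+#######++..................
217 .....................................................++++#+++...................
219 ............................................++++...++++++++.....................
221 ..........................................+++++++++++++++++.....................
223 ...........................................++++++++++++++++.....................
```

The blade's leading edge is where predicted (cols 360–362), beyond the cover's free edge (col 355). Descending to the lower step.

drive_tool:
  commands: "0 0 -0.08 0 0 0 0;0 0 -0.06 0 0 0 0;0 0 -0.04 0 0 0 0;0 0 -0.02 0 0 0 0;0 0 -0.015 0 0 0 0;0 0 -0.01 0 0 0 0;0 0 0 0 0 0 0"

```text
time_s: 13.42
eef_pos: [603.4, -18.1, 52.3]
ee_rot: [-0.001, 0.769, 0.639, 0.002]
force: [-0.7, -0.0, -2.1]
grip_width: 0.153
grip_force: 90.2
```

```bash
python3 st.py; python3 -c "
from plan import *
rows([(84,27.5,0,1),(70,27.5,0,3),(47,27.5,0,6)])"
```

```text
t 13.4167 pos [603.4067 -18.1319  52.2843] yaw 79.41484672122374 z [ 0.0016  0.0034 -1.    ] 
j [-0.2256  0.6433  1.4339  0.0042  1.0637 -0.0429] F [-0.6902 -0.0445 -2.136 ] w 0.15328989067063176 90.2264404669404 wt [ 0.0178  0.0562 -0.0223]
1 x: -0.002 -0.013 0.002 -0.004 0.002 -0.004 | tcp [603. -19.  52.]
3 x: -0.046 0.009 0.000 0.000 0.000 0.000 | tcp [589. -17.  52.]
6 x: -0.038 0.007 0.000 0.000 0.000 0.000 | tcp [567. -12.  52.]
```

drive_tool:
  commands: "-0.045 0.008 0 0 0 0 0;-0.045 0.009 0 0 0 0 0;-0.045 0.009 0 0 0 0 0;-0.035 0.007 0 0 0 0 0;0 0 0 0 0 0 0"

```text
time_s: 13.83
eef_pos: [585.7, -14.6, 52.6]
ee_rot: [-0.001, 0.769, 0.639, 0.002]
force: [1.0, -0.4, -1.7]
grip_width: 0.151
grip_force: 90.2
```

```bash
python3 st.py; python3 df.py 320 400 175 210; python3 -c "
from plan import *
rows([(60,27.5,0,1),(47,27.5,0,4)])"
```

```text
t 13.8333 pos [585.6841 -14.5912  52.5679] yaw 79.4261005426113 z [ 0.0013  0.0034 -1.    ] 
j [-0.2265  0.6093  1.4939  0.0042  1.038  -0.0441] F [ 0.9897 -0.362  -1.7033] w 0.15072378462836022 90.21271537989378 wt [-0.0298  0.0496 -0.0223]
175 ..................##########++...++###########################+.+.+#############
177 ...................+#########+....+.+#######################+.+.+#############+.
179 ...................++##########.....+#####################+.++.#############+...
181 ....................+++#########++..+########.+..++#######.+.#############+++...
183 ...........OOOOOOOOOOOOO#########+O+.#######++...++#######.+#############++.....
185 ...........OOOOOOOOOOOOOO###################++++.++##########+#########++.......
187 ...........OOOOOOOOO....++O################+++++.++##################+..........
189 ...........OOOOOOOO.......++###############+++++..##################............
191 ...........OOOOOOOOOO.....OOO##############++++++#################+.............
193 ..........OOOOOOOOOOOOOOOOOOOOOOOOOO#######++++++########++.+++++...............
195 ..........OOOOOOOOOOOOOOOOOOOOOOOOO++####++++++++#+++###........................
197 ..........OOOOOOOOOOOOOOOOOOOOO....O####+++#+++O##+++##++.......................
199 ...................................+####++++++++##+++##++.......................
201 ..................................++####++#+++++##+++##++.......................
203 ..................................+++###++#O++++##++###.........................
205 .....................................###++#O+++++#++##+.........................
207 .......................................+++#+++++O++.............................
209 .........................................+#++++++#..............................
1 x: -0.065 -0.002 -0.001 -0.004 0.002 -0.004 | tcp [580. -15.  52.]
4 x: -0.032 0.006 0.000 0.000 0.000 0.000 | tcp [567. -12.  52.]
```

The blade is under the cap edge and the cover has not moved. Pushing on until it meets the wall.

drive_tool:
  commands: "-0.033 0.006 0 0 0 0 0;-0.033 0.006 0 0 0 0 0;-0.033 0.006 0 0 0 0 0;-0.033 0.006 0 0 0 0 0;-0.03 0.005 0 0 0 0 0;0 0 0 0 0 0 0"

```text
time_s: 14.38
eef_pos: [569.6, -11.8, 52.4]
ee_rot: [-0.001, 0.769, 0.639, 0.002]
force: [0.1, 0.5, -1.3]
grip_width: 0.151
grip_force: 90.2
```

```bash
python3 st.py
cat > cov.py <<'E'
from h import *
from rig import *
from plan import O,ex,ey
for n in("side","top"):
    p=capture(n); h=cv2.cvtColor(p["pixels"],cv2.COLOR_BGR2HSV).astype(int)
    m=((h[...,0]<15)&(h[...,1]>140)&(h[...,2]>90)).astype(np.uint8)
    near=(340,190) if n=="side" else (277,182)
    try:
        r,b,c=rect(m,near)
        w=np.array([onz(p,q,36)-O for q in cv2.approxPolyDP(c,2,True)[:,0]]); print(n,np.c_[w@ex,w@ey].round(0).astype(int).tolist())
    except Exception as e: print(n,"no")
E
python3 cov.py
```

```text
t 14.3833 pos [569.6239 -11.7513  52.3874] yaw 79.42372656001514 z [ 0.0011  0.0035 -1.    ] 
j [-0.228   0.5795  1.547   0.0043  1.0147 -0.0457] F [ 0.0859  0.4541 -1.2783] w 0.15095022662087498 90.2232376858592 wt [-0.0378  0.0234  0.0101]
side [[3, 24], [3, -40], [53, -34], [52, -14], [22, -6], [28, 11], [20, 29]]
top [[61, 19], [11, 24], [4, 13], [19, 2], [32, 12], [60, 10]]
```

drive_tool:
  commands: "-0.02 0.004 0 0 0 0 0;-0.02 0.004 0 0 0 0 0;0 0 0 0 0 0 0"

```text
time_s: 14.73
eef_pos: [566.5, -11.3, 52.7]
ee_rot: [-0.0, 0.769, 0.639, 0.002]
force: [2.0, -1.3, -0.9]
grip_width: 0.152
grip_force: 90.3
```

```bash
python3 st.py; python3 cov.py
```

```text
t 14.7333 pos [566.5369 -11.2893  52.6779] yaw 79.39070975359326 z [ 0.0031  0.003  -1.    ] 
j [-0.2284  0.5724  1.5587  0.0043  1.0082 -0.0456] F [ 2.014  -1.3004 -0.8754] w 0.15246922556460935 90.31562391668558 wt [-0.2008 -0.3798 -0.2655]
side [[0, 24], [1, -40], [48, -39], [47, -14], [25, -15], [18, 24]]
top [[57, 24], [5, 23], [7, 2], [32, 12], [57, 9]]
```

The cover is against the wall (force 2 N). Planning the tip, with the edge in the overhang just clear of the socket.

```bash
cat > tip.py <<'E'
from plan import *
def L(th,l=53.5,dx=-3.6):
    t=np.radians(th); b=np.array([6*np.sin(t),max(25,25-14*np.sin(t)+5*np.cos(t))])
    p=b+l*np.array([np.cos(t),np.sin(t)]); return p[0]+dx,p[1]
E
python3 -c "
from tip import *
W=[(*L(0)[:1],27.5,0,2)]+[(*L(t),min(t,28),n) for t,n in((5,3),(10,3),(20,4),(30,4),(45,4))]
rows(W)"
```

```text
2 x: 0.016 -0.008 -0.001 -0.002 0.002 -0.002 | tcp [570. -13.  52.]
3 x: -0.006 0.001 0.025 -0.007 -0.036 0.000 | tcp [568. -13.  60.]
3 x: -0.008 0.002 0.016 -0.007 -0.036 -0.000 | tcp [565. -12.  65.]
4 x: -0.016 0.003 0.021 -0.011 -0.055 -0.000 | tcp [559. -11.  73.]
4 x: -0.018 0.003 0.024 -0.008 -0.044 -0.000 | tcp [552. -10.  83.]
4 x: -0.018 0.003 0.028 0.000 0.000 0.000 | tcp [545.  -8.  94.]
```

drive_tool:
  commands: "0.016 -0.004 0 0 0 0 0;0.016 -0.004 0 0 0 0 0;-0.006 0.001 0.025 -0.007 -0.036 0 0;-0.006 0.001 0.025 -0.007 -0.036 0 0;-0.006 0.001 0.025 -0.007 -0.036 0 0;-0.008 0.002 0.016 -0.007 -0.036 0 0;-0.008 0.002 0.016 -0.007 -0.036 0 0;-0.008 0.002 0.016 -0.007 -0.036 0 0;-0.016 0.003 0.021 -0.011 -0.055 0 0;-0.016 0.003 0.021 -0.011 -0.055 0 0;-0.016 0.003 0.021 -0.011 -0.055 0 0;-0.016 0.003 0.021 -0.011 -0.055 0 0;0 0 0 0 0 0 0"

```text
time_s: 15.92
eef_pos: [557.4, -9.2, 72.6]
ee_rot: [0.133, 0.757, 0.63, 0.111]
force: [-0.3, -1.1, -1.3]
grip_width: 0.153
grip_force: 90.2
```

```bash
python3 st.py; python3 df.py 315 395 150 212;  python3 -c "
from tip import *
from rig import capture
W=[(*L(t),min(t,28),n) for t,n in((20,1),(30,4),(45,5))]
rows(W)
s=capture('side')
for th in(0,20):
  t=np.radians(th);b=np.array([6*np.sin(t),25 if th else 30])
  for k,(l,n) in dict(nearTop=(0,6),farTop=(64,6),farBot=(64,0)).items():
    x,z=b+l*np.array([np.cos(t),np.sin(t)])+n*np.array([-np.sin(t),np.cos(t)])
    print(th,k,[proj(s,O+x*ex+y*ey+z*ez).round(0).tolist() for y in(-40,24)])
"
```

```text
t 15.9167 pos [557.3643  -9.2397  72.6345] yaw 79.48929064843053 z [ 0.3362 -0.0623 -0.9397] 
j [-0.2358  0.3846  1.8606  0.0345  0.5481 -0.0786] F [-0.279  -1.1095 -1.3419] w 0.15287073031736934 90.20316012203693 wt [-0.0407  0.2357  0.0256]
150 ######################################+.........................................
152 #######################################++++..+##+#+.............................
154 ########################################++++++++++++............................
156 ###################################################+............................
158 ######################################..############............................
160 #####################################+..+###########............................
162 ####################################+....##########+............................
164 ####################################.....+#########+............................
166 ###################################......+########..............................
168 ##################################.....++########+..............................
170 ##+
[... 1535 characters left out ...]
......................++#######+........................................
208 ..............................+########+........................................
210 ..............................+#########........................................
1 x: 0.010 -0.014 0.004 -0.001 -0.001 -0.005 | tcp [559. -11.  73.]
4 x: -0.018 0.003 0.024 -0.008 -0.044 -0.000 | tcp [552. -10.  83.]
5 x: -0.014 0.003 0.022 0.000 0.000 0.000 | tcp [545.  -8.  94.]
0 nearTop [[326.0, 198.0], [326.0, 183.0]]
0 farTop [[353.0, 198.0], [351.0, 183.0]]
0 farBot [[352.0, 200.0], [351.0, 185.0]]
20 nearTop [[326.0, 200.0], [326.0, 185.0]]
20 farTop [[351.0, 193.0], [350.0, 178.0]]
20 farBot [[352.0, 195.0], [351.0, 180.0]]
```

drive_tool:
  commands: "-0.014 0.001 0.025 -0.008 -0.044 0 0;-0.014 0.001 0.025 -0.008 -0.044 0 0;-0.016 0.002 0.025 -0.008 -0.044 0 0;-0.016 0.002 0.025 -0.008 -0.044 0 0;-0.016 0.003 0.023 0 0 0 0;-0.015 0.003 0.022 0 0 0 0;-0.014 0.003 0.022 0 0 0 0;-0.014 0.003 0.022 0 0 0 0;-0.014 0.003 0.022 0 0 0 0;0 0 0 0 0 0 0"

```text
time_s: 16.85
eef_pos: [545.7, -7.8, 94.8]
ee_rot: [0.187, 0.746, 0.62, 0.156]
force: [1.4, -0.9, -1.5]
grip_width: 0.152
grip_force: 90.2
```

```bash
python3 st.py; python3 df.py 310 380 130 205;  python3 -c "
from tip import *
from rig import capture
W=[(*L(t),min(t,28),n) for t,n in((45,1),(60,6),(75,6),(90,6),(100,4),(110,4))]
rows(W)
s=capture('side')
for th in(30,45):
  t=np.radians(th);b=np.array([6*np.sin(t),25 if th else 30])
  for k,(l,n) in dict(nearTop=(0,6),farTop=(64,6),farBot=(64,0)).items():
    x,z=b+l*np.array([np.cos(t),np.sin(t)])+n*np.array([-np.sin(t),np.cos(t)])
    print(th,k,[proj(s,O+x*ex+y*ey+z*ez).round(0).tolist() for y in(-40,24)])
"
```

```text
t 16.85 pos [545.7124  -7.7611  94.7904] yaw 79.46381887932263 z [ 0.4636 -0.0858 -0.8819] 
j [-0.2436  0.2875  1.9851  0.0771  0.3799 -0.1241] F [ 1.4139 -0.8815 -1.5107] w 0.15214577193770615 90.24796759709716 wt [0.0432 0.3277 0.0251]
130 ###################+..................................................
132 #####################.................................................
134 ######################................................................
136 #######################...............................................
138 #########################+............................................
140 ############################..........+.+.............................
142 ############################+++.....++#+##............................
144 #############################++..++++.+.+++...........................
146 ##########################################+...........................
148 #############################++############...........................
150 ############################++..###########...........................
152 ############################....#
[... 1943 characters left out ...]
+++####+#####+++..+.++......................
1 x: -0.009 -0.004 -0.007 -0.002 0.003 -0.005 | tcp [545.  -8.  94.]
6 x: -0.017 0.003 0.014 0.000 0.000 0.000 | tcp [535.  -6. 102.]
6 x: -0.020 0.004 0.009 0.000 0.000 0.000 | tcp [523.  -4. 108.]
6 x: -0.022 0.004 0.003 0.000 0.000 0.000 | tcp [509.  -1. 109.]
4 x: -0.023 0.004 -0.002 0.000 0.000 0.000 | tcp [500.   0. 109.]
4 x: -0.023 0.004 -0.006 0.000 0.000 0.000 | tcp [491.   2. 106.]
30 nearTop [[326.0, 200.0], [326.0, 185.0]]
30 farTop [[350.0, 189.0], [348.0, 175.0]]
30 farBot [[351.0, 191.0], [350.0, 176.0]]
45 nearTop [[326.0, 200.0], [326.0, 185.0]]
45 farTop [[345.0, 185.0], [345.0, 170.0]]
45 farBot [[347.0, 187.0], [346.0, 172.0]]
```

The cover's front edge rises from (326,199) as expected for about 45°. Continuing past upright.

drive_tool:
  commands: "-0.018 0.003 0.013 0 0 0 0;-0.018 0.003 0.013 0 0 0 0;-0.017 0.003 0.013 0 0 0 0;-0.017 0.003 0.013 0 0 0 0;-0.018 0.003 0.012 0 0 0 0;-0.018 0.003 0.012 0 0 0 0;-0.02 0.004 0.01 0 0 0 0;-0.02 0.004 0.009 0 0 0 0;-0.02 0.004 0.009 0 0 0 0;-0.02 0.004 0.009 0 0 0 0;-0.02 0.004 0.009 0 0 0 0;-0.02 0.004 0.008 0 0 0 0;0 0 0 0 0 0 0"

```text
time_s: 18.03
eef_pos: [522.6, -3.4, 107.3]
ee_rot: [0.187, 0.746, 0.62, 0.155]
force: [0.4, -0.2, -1.5]
grip_width: 0.153
grip_force: 90.3
```

```bash
python3 st.py; python3 df.py 300 370 130 205;  python3 -c "
from tip import *
from rig import capture
W=[(*L(t),min(t,28),n) for t,n in((75,1),(90,6),(100,4),(110,4))]
rows(W)
s=capture('side')
for th in(60,75):
  t=np.radians(th);b=np.array([6*np.sin(t),25 if th else 30])
  for k,(l,n) in dict(nearTop=(0,6),farTop=(64,6),farBot=(64,0)).items():
    x,z=b+l*np.array([np.cos(t),np.sin(t)])+n*np.array([-np.sin(t),np.cos(t)])
    print(th,k,[proj(s,O+x*ex+y*ey+z*ez).round(0).tolist() for y in(-40,24)])
"
```

```text
t 18.0333 pos [522.6243  -3.4195 107.3471] yaw 79.46493959400007 z [ 0.4632 -0.0857 -0.8821] 
j [-0.2472  0.2194  2.0349  0.0782  0.3987 -0.1277] F [ 0.3611 -0.2379 -1.4527] w 0.15322428159524942 90.28258826583624 wt [0.0113 0.3251 0.0191]
130 #####################.................................................
132 #######################+..............................................
134 ##########################..........+++...............................
136 ##########################++++++++++#++#+.............................
138 ###########################++++++++++++++.............................
140 #########################################.............................
142 ###########################++############.............................
144 ##########################+..+###########.............................
146 ##########################....+#########+.............................
148 ##########################......+#######+.............................
150 #########################+.......#######+.............................
152 #########################+.....
[... 1814 characters left out ...]
+++++++++++..............
202 ..........................++##########......+++++++++++++.............
204 .............................+#####++++++++++++.+...++++..............
1 x: -0.000 -0.004 0.004 -0.002 0.003 -0.005 | tcp [523.  -4. 108.]
6 x: -0.022 0.004 0.003 0.000 0.000 0.000 | tcp [509.  -1. 109.]
4 x: -0.023 0.004 -0.002 0.000 0.000 0.000 | tcp [500.   0. 109.]
4 x: -0.023 0.004 -0.006 0.000 0.000 0.000 | tcp [491.   2. 106.]
60 nearTop [[326.0, 201.0], [326.0, 186.0]]
60 farTop [[340.0, 182.0], [339.0, 167.0]]
60 farBot [[342.0, 183.0], [341.0, 168.0]]
75 nearTop [[326.0, 201.0], [326.0, 186.0]]
75 farTop [[333.0, 180.0], [333.0, 165.0]]
75 farBot [[336.0, 180.0], [335.0, 166.0]]
```

drive_tool:
  commands: "-0.022 0.004 0.005 0 0 0 0;-0.022 0.004 0.004 0 0 0 0;-0.022 0.004 0.003 0 0 0 0;-0.022 0.004 0.003 0 0 0 0;-0.022 0.004 0.003 0 0 0 0;-0.022 0.004 0.002 0 0 0 0;-0.023 0.004 -0.001 0 0 0 0;-0.023 0.004 -0.002 0 0 0 0;-0.023 0.004 -0.002 0 0 0 0;-0.023 0.004 -0.003 0 0 0 0;0 0 0 0 0 0 0"

```text
time_s: 19.05
eef_pos: [500.0, 0.6, 108.2]
ee_rot: [0.186, 0.746, 0.62, 0.155]
force: [0.1, -0.0, -1.9]
grip_width: 0.152
grip_force: 90.3
```

```bash
python3 st.py; python3 df.py 270 370 150 215; python3 -c "
from tip import *
rows([(*L(t),28,n) for t,n in((100,1),(110,4),(118,4))])"
```

```text
t 19.05 pos [500.0271   0.6125 108.247 ] yaw 79.46413508937387 z [ 0.4628 -0.0856 -0.8823] 
j [-0.2518  0.1723  2.0928  0.0857  0.3888 -0.139 ] F [ 0.0816 -0.0489 -1.8925] w 0.15182444472875084 90.28244627639651 wt [0.037  0.3742 0.0216]
150 ....+#######################################......++######+.........................................
152 .....#######################################......++######+.........................................
154 .....########################################.....+######++.........................................
156 .....+#######################################+.....######+..........................................
158 ..+############################################...+######+..........................................
160 .++########+++++##################++############+########...........................................
162 .+#+##########+..+.++#############...####################........+++................................
164 +#################+..+.############....+################+....+++++++................................
166 ##################
[... 2102 characters left out ...]
.................................+++++..........................................
208 ......................................................++++..........................................
210 ........................................................++++.....++++...............................
212 ..........................................................+++++++++++...............................
214 .........................................................++++++++++++...............................
1 x: -0.002 -0.001 0.003 -0.002 0.002 -0.005 | tcp [500.   0. 109.]
4 x: -0.023 0.004 -0.006 0.000 0.000 0.000 | tcp [491.   2. 106.]
4 x: -0.018 0.003 -0.008 0.000 0.000 0.000 | tcp [484.   4. 103.]
```

drive_tool:
  commands: "-0.023 0.004 -0.003 0 0 0 0;-0.023 0.004 -0.004 0 0 0 0;-0.023 0.004 -0.005 0 0 0 0;-0.023 0.004 -0.005 0 0 0 0;-0.02 0.004 -0.005 0 0 0 0;-0.02 0.004 -0.005 0 0 0 0;0 0 0 0 0 0 0;0 0 0 0 0 0 0"

```text
time_s: 19.77
eef_pos: [487.3, 2.9, 105.7]
ee_rot: [0.187, 0.746, 0.62, 0.155]
force: [-0.3, -0.2, -1.5]
grip_width: 0.151
grip_force: 90.3
```

```bash
python3 st.py; python3 df.py 270 350 160 215
python3 - <<'E'
from h import *
from rig import *
for n in("side","top"):
    p=capture(n); print(n,[[(d["position"],round(d["confidence"],2)) for d in boxes_of(p,k)] for k in("cover","cap")])
    h=cv2.cvtColor(p["pixels"],cv2.COLOR_BGR2HSV).astype(int)
    if n=="top":
        for y in range(165,235,2): print(y,"".join('O' if (h[y,x,0]<15 and h[y,x,1]>140 and h[y,x,2]>110) else '#' if h[y,x,2]<60 else 'o' if h[y,x,1]<45 else 'm' if 60<h[y,x,0]<95 else '.' for x in range(240,310)))
E
```

```text
t 19.7667 pos [487.2869   2.8906 105.7275] yaw 79.4609820088307 z [ 0.4633 -0.0857 -0.8821] 
j [-0.2546  0.1512  2.1286  0.0925  0.3738 -0.1482] F [-0.2616 -0.2365 -1.4518] w 0.1512551747645282 90.29106069356203 wt [ 0.0871  0.377  -0.0122]
160 #########################################..#######+.............................
162 #######...++###############.++####################+.............................
164 ##########+...++############+.+###################.......++++++.................
166 ##############+.+############.+.++###############++..++++++++++.................
168 ##############################++...+##########+.+++++++++++++++.................
170 ###############################+...++##########+.++++++++++++++.................
172 ++##############################++..+.+##########++++++++++++++.................
174 ....++#############################...+#+++#######+++++++++++++.................
176 .......+.+#####################+####++++#+++######+++++++++++++.................
178 .............++######++++++###+++####+.++#+++######++++++++++++.................
180 .....
[... 3655 characters left out ...]
.....................o...
217 ........ommmmmmmmmmmmmmmmmmmmmmmmoooooooooooo.........................
219 ........ommmmmmmmmmmmmmmmmmmmmmooooooooooo.oo.........ooooooooooo.....
221 .......ommmmmmmmmmmmmmmmmmmmmo..oooooooooo.....o......o.ooooooooooo...
223 .......ommmmmmmmmmmmmmmmmmmo...oooooooooo..oooooooo.ooo.....o.oooooooo
225 .......oommmmmmmmmmmmmmmmm.....ooooooooo..ooooooooooooooooo......ooooo
227 .............ooommmmmmmmm.....ooooooooo..oooooooooooooooooooo.......oo
229 .....................ooo.....ooooooooo...oooooooooooooooooooooo.oo.o..
231 ............................ooooooooo..o.ooooooooooooooooooooooooooo..
233 ...........................oooooooooo..ooooooooooooooooooooooooooooooo
```

The cover has toppled onto the upper step. Lifting clear to look.

drive_tool:
  commands: "0 0 0.1 0 0 0 0;0 0 0.2 0 0 0 0;0.05 -0.05 0.25 0 0 0 0;0.1 -0.15 0.25 0.01 0.05 0 0;0.1 -0.2 0.1 0.018 0.09 0 0;0.1 -0.25 0 0.018 0.09 0 0;0.1 -0.25 0 0.018 0.09 0 0;0.1 -0.25 0 0.018 0.09 0 0;0.05 -0.25 0 0.018 0.09 0 0;0 -0.25 0 0.018 0.09 0 0;0 -0.2 0 0 0 0 0;0 0 0 0 0 0 0"

```text
time_s: 21.12
eef_pos: [547.6, -185.7, 194.7]
ee_rot: [0.005, 0.771, 0.637, 0.008]
force: [-0.6, 0.5, -2.1]
grip_width: 0.148
grip_force: 90.2
```

```bash
python3 st.py
python3 - <<'E'
from h import *
from rig import *
from plan import O,ex,ey
np.set_printoptions(precision=1,suppress=True)
for n in("top","side"):
    p=capture(n); np.save("pics/"+n+"_after",p["pixels"]); h=cv2.cvtColor(p["pixels"],cv2.COLOR_BGR2HSV).astype(int)
    m=((h[...,0]<15)&(h[...,1]>140)&(h[...,2]>90)).astype(np.uint8)
    near=(271,204) if n=="top" else (329,190)
    try:
        r,b,c=rect(m,near); w=np.array([onz(p,q,43)-O for q in cv2.approxPolyDP(c,2,True)[:,0]]); print(n,np.c_[w@ex,w@ey].round(0).astype(int).tolist(), r)
    except Exception as e: print(n,"no")
    if n=="side":
      cv2.imwrite("pics/fin.png",np.vstack([cv2.resize(p["pixels"][150:240,270:400],(780,300),interpolation=cv2.INTER_CUBIC)[:290],cv2.resize(T,(780,300),interpolation=cv2.INTER_CUBIC)]))
    else: T=p["pixels"][150:240,220:410]
E
```

```text
t 21.1167 pos [ 547.5569 -185.6523  194.6622] yaw 79.18724811087694 z [ 0.018   0.0025 -0.9998] 
j [-0.5349  0.4343  1.3742  0.0118  1.3188 -0.349 ] F [-0.5902  0.5256 -2.0825] w 0.14844952925934585 90.2304500900209 wt [-0.0494  0.0604 -0.0271]
top [[19, 22], [-35, 23], [-34, -32], [17, -31]] ((272.4117736816406, 198.3529510498047), (20.372989654541016, 19.402849197387695), 14.03624439239502)
side [[-38, 26], [-40, -38], [19, -41], [20, 27], [8, 27], [10, -16], [17, -25], [0, -33], [8, -25], [-26, -22], [-29, -9], [-31, -17], [-32, 13], [-23, 26]] ((322.0, 188.0), (16.0, 26.0), 90.0)
```

View pics/fin.png

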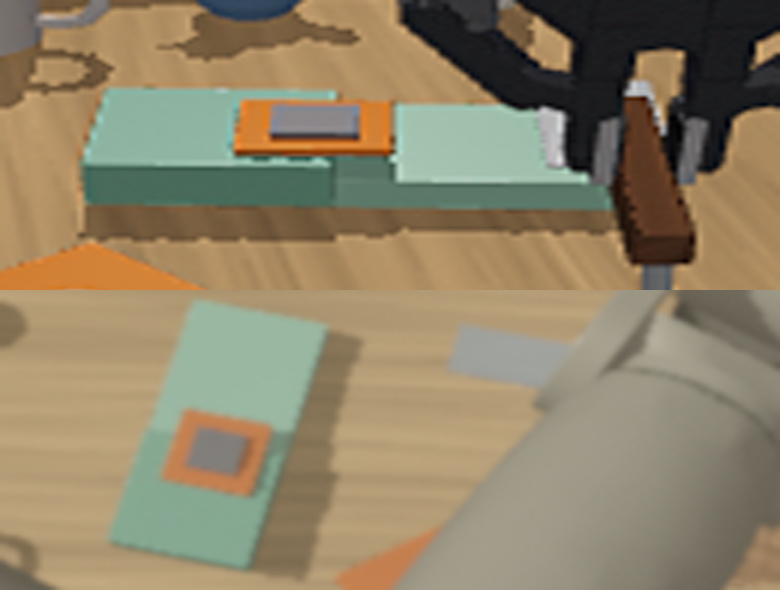

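The picture shows the cover flat on the upper step with the grey socket up (about (315,125) in the upper crop), centred about 9 mm past the edge. The spatula is still held level. Returning it to the mat.

drive_tool:
  commands: "0.016 -0.1 -0.02 0 0 0.1417 0;0.016 -0.1 -0.02 0 0 0.1417 0;0.016 -0.1 -0.02 0 0 0.1417 0;0.016 -0.1 -0.02 0 0 0.1417 0;0.016 -0.1 -0.02 0 0 0.1417 0;0.016 -0.1 -0.02 0 0 0.1417 0;0.016 -0.1 -0.02 0 0 0.1417 0;0.016 -0.1 -0.02 0 0 0.1417 0;0.016 -0.1 -0.02 0 0 0.1417 0;0.016 -0.1 -0.02 0 0 0.1417 0;0.016 -0.1 -0.02 0 0 0.1417 0;0.016 -0.1 -0.02 0 0 0.1417 0;0.016 -0.1 -0.02 0 0 0.1417 0;0.016 -0.1 -0.02 0 0 0.1417 0;0.016 -0.1 -0.02 0 0 0.1417 0;0.016 -0.1 -0.02 0 0 0.1417 0;0 0 0 0 0 0 0;0 0 0 0 0 0 0"

```text
time_s: 22.72
eef_pos: [573.1, -341.2, 163.7]
ee_rot: [-0.003, -0.011, 1.0, 0.009]
force: [0.6, 0.4, -1.6]
grip_width: 0.155
grip_force: 90.2
```

```bash
python3 st.py
cat > ret.py <<'E'
from h import *
from rig import sense
s=sense(); q=s["ee_rot"]; r=R.from_quat([q[1],q[2],q[3],q[0]])
y=np.radians(-178.9); c,d=np.cos(y),np.sin(y); T=R.from_matrix(np.c_[[c,d,0],[d,-c,0],[0,0,-1]])
print((np.array([573.,-346.2,30])-s["eef_pos"])/100,(T*r.inv()).as_rotvec()/(np.pi/4))
E
python3 ret.py; python3 bl.py 140 330 330
```

```text
t 22.7167 pos [ 573.0649 -341.1519  163.6553] yaw -178.77908006525425 z [-0.007   0.0182 -0.9998] 
j [-0.7161  0.6796  1.0615  0.0093  1.4178 -2.3096] F [ 0.6195  0.3622 -1.6024] w 0.15509301732439304 90.23122061043978 wt [-0.0335 -0.0356 -0.0103]
[-6.48648045e-04 -5.04807317e-02 -1.33655347e+00] [-0.02323062 -0.00886532 -0.00260988]
poly [[388, 300], [375, 312], [370, 307], [316, 316], [321, 343], [380, 332], [376, 318], [388, 306]]
[388 300] [ 532.2 -313.7  140. ]
[375 312] [ 508.6 -329.6  140. ]
[370 307] [ 504.2 -320.6  140. ]
[316 316] [ 429.2 -321.7  140. ]
[321 343] [ 429.  -361.8  140. ]
[380 332] [ 506.2 -360.2  140. ]
[376 318] [ 507.2 -339.   140. ]
[388 306] [ 529.  -323.4  140. ]
```

drive_tool:
  commands: "0 -0.025 -0.15 -0.012 -0.005 0 0;0 -0.025 -0.25 -0.012 -0.004 0 0;0 0 -0.3 0 0 0 0;0 0 -0.25 0 0 0 0;0 0 -0.15 0 0 0 0;0 0 -0.1 0 0 0 0;0 0 -0.05 0 0 0 0;0 0 -0.03 0 0 0 0;0 0 -0.02 0 0 0 0;0 0 0 0 0 0 0;0 0 0 0 0 0 0"

```text
time_s: 23.68
eef_pos: [573.3, -347.3, 34.6]
ee_rot: [0.001, -0.012, 1.0, -0.001]
force: [0.2, 0.1, -1.1]
grip_width: 0.156
grip_force: 90.2
```

```bash
python3 st.py; python3 ret.py
```

```text
t 23.6833 pos [ 573.254  -347.3359   34.609 ] yaw -178.6296734144611 z [ 0.0011 -0.002  -1.    ] 
j [-0.7188  0.7969  1.2009 -0.0009  1.1416 -2.3132] F [ 0.2465  0.1276 -1.072 ] w 0.15647656346572145 90.23263771086931 wt [-0.0658 -0.0277 -0.0144]
[-0.00253979  0.01135941 -0.04609033] [ 0.0025443   0.00139364 -0.0060059 ]
```

drive_tool:
  commands: "0 0 -0.015 0 0 0 0;0 0 -0.015 0 0 0 0;0 0 -0.01 0 0 0 0;0 0 -0.008 0 0 0 0;0 0 0 0 0 0 0;0 0 0 0 0 0 0"

```text
time_s: 24.18
eef_pos: [573.0, -347.2, 30.1]
ee_rot: [0.0, -0.012, 1.0, -0.001]
force: [-3.0, 2.3, 7.0]
grip_width: 0.155
grip_force: 91.3
```

```bash
python3 st.py; python3 bl.py 5 343 384
```

```text
t 24.1833 pos [ 573.0405 -347.1742   30.0639] yaw -178.614065054911 z [ 0.0004 -0.0015 -1.    ] 
j [-0.7188  0.8023  1.2039 -0.0009  1.1341 -2.3134] F [-3.0195  2.2989  7.0164] w 0.15484805716953137 91.29649381153286 wt [ 0.3809  0.4883 -0.0176]
poly [[378, 361], [369, 370], [365, 364], [317, 374], [321, 398], [373, 388], [369, 376], [379, 366]]
[378 361] [ 527.4 -326.     5. ]
[369 370] [ 509.3 -337.6    5. ]
[365 364] [ 505.8 -327.1    5. ]
[317 374] [ 428.9 -329.2    5. ]
[321 398] [ 428.9 -365.5    5. ]
[373 388] [ 507.6 -365.5    5. ]
[369 376] [ 506.7 -346.8    5. ]
[379 366] [ 526.5 -334.2    5. ]
```

Contact at 7 N, on the mat in its first place. Releasing and backing straight up.

drive_tool:
  commands: "0 0 0 0 0 0 20;0 0 0 0 0 0 30;0 0 0 0 0 0 45;0 0 0 0 0 0 60;0 0 0 0 0 0 60;0 0 0 0 0 0 60;0 0 0.05 0 0 0 60;0 0 0.15 0 0 0 60;0 0 0.3 0 0 0 60;0 0 0.3 0 0 0 60;0 0 0.3 0 0 0 60;0 0 0.3 0 0 0 60;0 0 0.1 0 0 0 60;0 0 0 0 0 0 60;0 0 0 0 0 0 60;0 0 0 0 0 0 60"
  force: 20

```text
time_s: 25.57
eef_pos: [572.3, -346.6, 176.8]
ee_rot: [-0.001, -0.012, 1.0, 0.001]
force: [-0.4, -0.8, -0.3]
grip_width: 0.602
grip_force: 0.0
```

```bash
python3 st.py; python3 bl.py 5 343 384
python3 - <<'E'
from h import *
from rig import *
from plan import O,ex,ey
p=capture("side"); h=cv2.cvtColor(p["pixels"],cv2.COLOR_BGR2HSV).astype(int)
m=((h[...,0]<15)&(h[...,1]>140)&(h[...,2]>90)).astype(np.uint8)
r,b,c=rect(m,(329,190)); w=np.array([onz(p,q,43)-O for q in b]); print(np.c_[w@ex,w@ey].round(0).tolist())
dk=((h[...,2]<95)&(h[...,1]>80)&(h[...,0]<20)).astype(np.uint8)
r,b,c=rect(dk,(410,352)); print("handle",r); 
for k in("bike_key","hair_clip","bird","varnish_jar","mug"): print(k,[d["position"] for d in boxes_of(p,k)][:2])
E
```

```text
t 25.5667 pos [ 572.3418 -346.6429  176.7861] yaw -178.61857605260343 z [-0.0025  0.0011 -1.    ] 
j [-0.7189  0.6682  1.0468 -0.0008  1.4292 -2.3137] F [-0.4206 -0.8213 -0.3218] w 0.6015050856166275 0.0 wt [ 0.0119  0.0435 -0.0483]
poly [[378, 360], [368, 370], [366, 364], [318, 374], [321, 398], [373, 388], [369, 376], [379, 365]]
[378 360] [ 527.9 -324.4    5. ]
[368 370] [ 507.8 -337.3    5. ]
[366 364] [ 507.3 -327.3    5. ]
[318 374] [ 430.4 -329.5    5. ]
[321 398] [ 428.9 -365.5    5. ]
[373 388] [ 507.6 -365.5    5. ]
[369 376] [ 506.7 -346.8    5. ]
[379 365] [ 527.  -332.6    5. ]
[[-40.0, -34.0], [20.0, -33.0], [19.0, -41.0], [-40.0, -42.0]]
handle ((417.90386962890625, 351.5191955566406), (14.316475868225098, 80.79983520507812), 78.69007110595703)
bike_key [[446.5, 337.1]]
hair_clip []
bird [[309.6, 140.5], [365.8, 368.6]]
varnish_jar [[348.4, 142.4]]
mug [[261.7, 146.2], [368.7, 370.1]]
```

Spatula stands as found, the cover lies on the upper step, and the bystanders the detector found (all but the hair clip) are unmoved. Handing in.

```bash
python3 -c "
from rig import finish_job
print(finish_job())"
```

```text
the job is handed in; nothing more can be done
None
```

I handed the job in at about 26 s, with no verdict returned: by the cameras, the cover lies flat and socket up on the upper step (its middle about 9 mm past the edge), and the spatula stands where I found it on the mat, released. The bystanders I could check looked unmoved; the last look did not pick out the hair clip.

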